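# Set up the comparator rail with the spacers that match the master

## Task

Push the stand's rail lever fully over, away from you, to release the rail; then clear every adaptor pin off the rail into the grey tray, and lay every spacer of the same diameter as the master on the pedestal flat on the narrow rail, centred across it. Leave the spacers of other sizes on the bench. When the rail is loaded, bring the lever fully back towards you to lock it, and do not disturb the master or the other items on the bench.

Things in the scene. Friction and masses are not known exactly. Their poses are not given: they have to be found in the camera images.
- stand: Fixed comparator stand. Origin on the bench under the middle of its rail: a bar along y, 20 mm wide (x +-10), 220 mm long (y +-110), flat aluminium top 65 mm above the bench, solid down to the bench. At y = -165 mm a round pedestal, 52 mm across, top also at 65 mm, carries the master spacer. At y = +175 mm stands the lever block, 70 (x) by 50 (y) by 25 mm high.
- lever (a joint): Rail lever of the stand, in rad: 0 = locked, leaning to the stand's -x side (towards the robot); 1.0 = released, leaning to +x (away). It turns about the stand's y axis through (0, +175, 22) mm in the stand's frame and stays where it is left.
- lever_tip (a point): Centre of the lever's black ball knob, 26 mm across, 90 mm from the pivot on a 10 mm rod: at (-43, +175, 101) mm in the stand's frame when locked, (+43, +175, 101) mm when released.
- tray: Open grey plastic tray, 120 mm (x) by 150 mm (y) outside, 30 mm high, walls and floor 4 mm. Fixed to the bench. Origin at the centre of its underside.
- master_s: Master spacer: plain steel ring, 26 mm outside diameter, 22 mm high, bore 14 mm, standing loose on the stand's pedestal (its middle at (0, -165, 76) mm in the stand's frame), axes as the stand's. Only one of the three possible masters is there in any start. Origin at the middle of the ring, 11 mm above its underside.
- master_m: Master spacer: plain steel ring, 36 mm outside diameter, 22 mm high, bore 14 mm, standing loose on the stand's pedestal (its middle at (0, -165, 76) mm in the stand's frame), axes as the stand's. Only one of the three possible masters is there in any start. Origin at the middle of the ring, 11 mm above its underside.
- master_l: Master spacer: plain steel ring, 46 mm outside diameter, 22 mm high, bore 14 mm, standing loose on the stand's pedestal (its middle at (0, -165, 76) mm in the stand's frame), axes as the stand's. Only one of the three possible masters is there in any start. Origin at the middle of the ring, 11 mm above its underside.
- spacer_l1: Loose plain steel spacer ring, 46 mm outside diameter, 22 mm high, bore 14 mm, lying flat on the bench at the start. Origin at the middle of the ring, 11 mm from either flat face, z along its axis; both faces are alike. May be absent.
- spacer_l2: Loose plain steel spacer ring, 46 mm outside diameter, 22 mm high, bore 14 mm, lying flat on the bench at the start. Origin at the middle of the ring, 11 mm from either flat face, z along its axis; both faces are alike. May be absent.
- spacer_l3: Loose plain steel spacer ring, 46 mm outside diameter, 22 mm high, bore 14 mm, lying flat on the bench at the start. Origin at the middle of the ring, 11 mm from either flat face, z along its axis; both faces are alike. May be absent.
- spacer_m1: Loose plain steel spacer ring, 36 mm outside diameter, 22 mm high, bore 14 mm, lying flat on the bench at the start. Origin at the middle of the ring, 11 mm from either flat face, z along its axis; both faces are alike. May be absent.
- spacer_m2: Loose plain steel spacer ring, 36 mm outside diameter, 22 mm high, bore 14 mm, lying flat on the bench at the start. Origin at the middle of the ring, 11 mm from either flat face, z along its axis; both faces are alike. May be absent.
- spacer_m3: Loose plain steel spacer ring, 36 mm outside diameter, 22 mm high, bore 14 mm, lying flat on the bench at the start. Origin at the middle of the ring, 11 mm from either flat face, z along its axis; both faces are alike. May be absent.
- spacer_s1: Loose plain steel spacer ring, 26 mm outside diameter, 22 mm high, bore 14 mm, lying flat on the bench at the start. Origin at the middle of the ring, 11 mm from either flat face, z along its axis; both faces are alike. May be absent.
- spacer_s2: Loose plain steel spacer ring, 26 mm outside diameter, 22 mm high, bore 14 mm, lying flat on the bench at the start. Origin at the middle of the ring, 11 mm from either flat face, z along its axis; both faces are alike. May be absent.
- spacer_s3: Loose plain steel spacer ring, 26 mm outside diameter, 22 mm high, bore 14 mm, lying flat on the bench at the start. Origin at the middle of the ring, 11 mm from either flat face, z along its axis; both faces are alike. May be absent.
- adaptor_1: Loose steel adaptor pin left standing on the rail: knurled foot 30 mm across and 12 mm high, above it a shank 16 mm across up to 44 mm. Origin at the centre of its underside, z up along the shank. May be absent.
- adaptor_2: Loose steel adaptor pin left standing on the rail: knurled foot 30 mm across and 12 mm high, above it a shank 16 mm across up to 44 mm. Origin at the centre of its underside, z up along the shank. May be absent.
- adaptor_3: Loose steel adaptor pin left standing on the rail: knurled foot 30 mm across and 12 mm high, above it a shank 16 mm across up to 44 mm. Origin at the centre of its underside, z up along the shank. May be absent.
- collar: Bystander: red threaded collar, 68 mm across, 34 mm high; origin at the centre of its underside.
- clamp_block: Bystander: red 36 mm clamp block; origin at the centre of its underside.
- fitting: Bystander: brass fitting, 28 mm across, 32 mm high; origin at the centre of its underside.

How it is judged (in metres and radians):
On the way, in this order (a step that is already met when the one before it is completed fails the run):
1. the lever is pushed fully over to released (value of joint lever above 0.85 rad), for 0.2 s.
2. every adaptor is in the tray and every spacer that matches the master lies on the rail (x of adaptor_1 in the frame of tray between -0.058 and 0.058 m and y of adaptor_1 in the frame of tray between -0.073 and 0.073 m and z of each of adaptor_1, adaptor_2, adaptor_3 in the frame of tray below 0.035 m and x of adaptor_2 in the frame of tray between -0.058 and 0.058 m and y of adaptor_2 in the frame of tray between -0.073 and 0.073 m and x of adaptor_3 in the frame of tray between -0.058 and 0.058 m and y of adaptor_3 in the frame of tray between -0.073 and 0.073 m and z of spacer_s1 in the frame of master_s between -0.004 and 0.004 m and x of spacer_s1 in the frame of master_s between -0.009 and 0.009 m and y of spacer_s1 in the frame of master_s between 0.055 and 0.275 m and z of spacer_m1 in the frame of master_m between -0.004 and 0.004 m and x of spacer_m1 in the frame of master_m between -0.009 and 0.009 m and y of spacer_m1 in the frame of master_m between 0.055 and 0.275 m and z of spacer_l1 in the frame of master_l between -0.004 and 0.004 m and x of spacer_l1 in the frame of master_l between -0.009 and 0.009 m and y of spacer_l1 in the frame of master_l between 0.055 and 0.275 m and z of spacer_s2 in the frame of master_s between -0.004 and 0.004 m and x of spacer_s2 in the frame of master_s between -0.009 and 0.009 m and y of spacer_s2 in the frame of master_s between 0.055 and 0.275 m and z of spacer_m2 in the frame of master_m between -0.004 and 0.004 m and x of spacer_m2 in the frame of master_m between -0.009 and 0.009 m and y of spacer_m2 in the frame of master_m between 0.055 and 0.275 m and z of spacer_l2 in the frame of master_l between -0.004 and 0.004 m and x of spacer_l2 in the frame of master_l between -0.009 and 0.009 m and y of spacer_l2 in the frame of master_l between 0.055 and 0.275 m and z of spacer_s3 in the frame of master_s between -0.004 and 0.004 m and x of spacer_s3 in the frame of master_s between -0.009 and 0.009 m and y of spacer_s3 in the frame of master_s between 0.055 and 0.275 m and z of spacer_m3 in the frame of master_m between -0.004 and 0.004 m and x of spacer_m3 in the frame of master_m between -0.009 and 0.009 m and y of spacer_m3 in the frame of master_m between 0.055 and 0.275 m and z of spacer_l3 in the frame of master_l between -0.004 and 0.004 m and x of spacer_l3 in the frame of master_l between -0.009 and 0.009 m and y of spacer_l3 in the frame of master_l between 0.055 and 0.275 m), for 0.3 s.
3. the lever is brought back to locked (value of joint lever below 0.15 rad), for 0.2 s.
At the end, for the whole second after the job is handed in: Lever within 0.15 rad of locked; every adaptor within the tray's walls; every spacer of the master's diameter flat on the rail (height within 4 mm, centre within 9 mm of the rail's centre line and between its ends); other spacers down at the bench (40 mm or more lower); spacers at rest (all of step 2 and z of each of spacer_s1, spacer_l1, spacer_s2, spacer_l2, spacer_s3, spacer_l3 in the frame of master_m below -0.04 m and z of each of spacer_s1, spacer_m1, spacer_s2, spacer_m2, spacer_s3, spacer_m3 in the frame of master_l below -0.04 m and z of each of spacer_m1, spacer_l1, spacer_m2, spacer_l2, spacer_m3, spacer_l3 in the frame of master_s below -0.04 m and linear speed of each of spacer_s1, spacer_m1, spacer_l1, spacer_s2, spacer_m2, spacer_l2, spacer_s3, spacer_m3, spacer_l3 below 0.03 m/s and value of joint lever below 0.15 rad); the robot touches nothing.
It fails at once if the collar, clamp block or fitting is moved more than 40 mm (distance of any of collar, clamp_block, fitting from where it was at the start of the episode above 0.04 m).
It fails at once if the master is moved more than 5 mm (distance of master_s from where it was at the start of the episode above 0.005 m).
It fails at once if the master is moved more than 5 mm (distance of master_m from where it was at the start of the episode above 0.005 m).
It fails at once if the master is moved more than 5 mm (distance of master_l from where it was at the start of the episode above 0.005 m).
Of master_s, master_m, master_l only 1 to 1 are there at a start; the rules pass over those that are not, and their reading is None.
Of adaptor_1, adaptor_2, adaptor_3 only 2 to 3 are there at a start; the rules pass over those that are not, and their reading is None.
Of spacer_s1, spacer_s2, spacer_s3 only 2 to 3 are there at a start; the rules pass over those that are not, and their reading is None.
Of spacer_m1, spacer_m2, spacer_m3 only 2 to 3 are there at a start; the rules pass over those that are not, and their reading is None.
Of spacer_l1, spacer_l2, spacer_l3 only 2 to 3 are there at a start; the rules pass over those that are not, and their reading is None.
At some moment in a run one of adaptor_1, adaptor_2, adaptor_3 may be knocked a few centimetres aside while the robot is not near it.
Once in a run the grip may slacken for a moment while it holds something.
It also fails if it takes over 210 s, if anything falls off the work surface, if the arm or the gripper's body presses on something with over 40 N, if the wrist force passes 120 N, or if a joint passes its speed limit or range.

## Robot

A 7-joint arm with a two-finger parallel gripper is mounted at the origin on the work surface. World frame = base frame: x ahead of the robot, y to its left, z up, the work surface at z = 0. Lengths are in m, angles in degrees, forces in N, time in s.
With the tool pointing down it reaches from about 0.425 to 0.875 m from the base axis. Payload 4.7 kg.
Tool frame: the origin (TCP) lies midway between the tips of the shut fingers; the grasp point (between the pads) lies 19 mm behind it (manip.grip_point_offset is the distance from the TCP to the grasp point, in m); z points along the fingers, y is the line along which they close (so a half turn about z gives the same grasp; the last joint's range is limited). The gripper opens to 85 mm and grips with 20 to 120 N. Pads are 22 mm wide; open, the fingers measure 114 mm over their backs; the gripper's body (76 mm by 85 mm) begins 54 mm behind the grasp point. The pads swing forward as they close: fully open they stand 13 mm farther back than shut.
Start: joints at [67.959, 18.392, -4.016, 83.108, 1.295, 78.541, -3.26], TCP at [0.252, -0.599, 0.197] pointing down, gripper open.
Joint ranges: [-163.93, 163.93], [-17.29, 119.83], [-79.2, 71.16], [3.27, 140.29], [-89.18, 269.18], [5.43, 117.66], [-154.24, 154.24]. Speed limits (degrees/s): [147.25, 147.25, 180, 180, 180, 180, 180].

## Interface

Orientations are given as [roll, pitch, yaw] about the fixed x, y, z axes, in that order (R = Rz(yaw) Ry(pitch) Rx(roll)).
In Python, from plant import manip, vision gives the robot as it stands.
- The arm moves only by the tool arm_command, never from a script. Its argument "increments" is a list of rows, each an object with "fingers": the opening, from -1 (shut) to 1 (fully open); "slide": the shift along the tool's x, y, z as a fraction of full scale, a list of three; "turn": the turn, a rotation vector about the tool's x, y, z as a fraction of full scale, a list of three. In form: [{"fingers": fingers, "slide": [tx, ty, tz], "turn": [rx, ry, rz]}, ...]. A call has 1 to 5 rows; each row is the pose to reach, as a shift and turn from the pose commanded when the call began, along the tool's axes at that moment; what a row does not reach only later rows make up. Full scale, the value 1, is 150 mm for a shift and 45 degrees for a turn. A row lasts 1/12 s, in which the tool goes at most 41.7 mm and 7.16 degrees, less where a joint would pass 70% of its speed; a pose out of reach is approached as far as the arm can. A call with a number of a shift or a turn outside -1 to 1 is refused whole. A call with a gripper value outside its range is refused whole. The fingers move at their own pace and stop on an object; "force" is the grip in N (left out, the last holds). Time passes only in rows, so rows that repeat a pose let the fingers close. It gives the time, the measured TCP pose, the force, the opening and the grip force at its end, in the units of the state.
- manip.state(): the state, without advancing time (a new reading comes with each control period).
- vision.grab_frame(name): name is "scene" or "top" or "wrist"; returns a dict with "image" (420x560x3 uint8, red, green, blue), "z_map" (420x560 float32, m along the optical axis (not along the pixel's ray), 0 where there is no reading), "fx", "fy", "cx", "cy" (pixels), "eye" and "rotation" of the camera in the world; the wrist camera has in their place "tool_from_camera" (4x4, takes a point from camera to tool coordinates, whose origin is the TCP and whose axes are the flange's). Camera axes: x right, y up, looking along -z (the intrinsics and any distortion apply to the point x, -y, -z); pixel columns grow to the right and rows downward; lengths in m; the calibration is good to about 2 mm. A picture is of the moment at which its call begins: read the wrist's pose just before it.
- manip.hand_in(): hands the job in; it is judged then, once.
The state is a dict: "time": time; "joint_positions": joint angles; "joint_velocities": joint speeds; "joint_efforts": joint torques, N m; "tcp_pos": TCP position; "eef_rot": TCP orientation; "force": force on the tool from outside, world axes, zero at the start; "wrist_torque": the same for the moment, N m; "width": opening from 0.0 (shut) to 1.0 (fully open); "finger_force": force on a finger pad.
Only numpy, scipy, OpenCV 4.12 (cv2) and the standard library are available. Lean on these libraries where they do the work, as an engineer would, in place of code of your own. Each camera call takes 0.05 s, during which the arm holds its last target. There are 200 camera calls.

## Working session

There is one attempt and no reset: what is moved stays moved. The work goes in short steps, Python scripts to look and compute and a tool call to move; the robot and the scene stay as the last step left them, time stands still between calls to the robot, and variables do not carry over. Pictures are saved under pics/ and viewed, at most 14 in all, crops included, and the job is handed in when it is done.

Besides the shell and the picture viewer there is one more tool, called after "Request:" as name(argument=value, ...) on one line, values as JSON. arm_command: Moves the arm, as the interface text tells. Its arguments: {"type":"object","properties":{"increments":{"type":"array"},"force":{"type":"number"}},"required":["increments"]}

```bash
ls; mkdir -p pics; python3 - <<'E'
from plant import manip, vision
import cv2, numpy as np
print(manip.state())
ims=[]
for n in("top","scene"):
    f=vision.grab_frame(n); np.savez(n+'.npz',**f); cv2.imwrite(f'pics/{n}0.png',f['image'][:,:,::-1])
    print(n,f['fx'],f['cx'],f['cy'],f['eye'],f['rotation'],[k for k in f])
E
```

```text
pics
{'time': 0.0, 'joint_positions': array([67.95841366, 18.43999677, -4.01513625, 83.17388042,  1.29270539,
       78.54092249, -3.26077427]), 'joint_velocities': array([ 0.07120802, -0.03769973, -0.04903381, -0.13550764, -0.07707381,
        0.10368171,  0.01035626]), 'joint_efforts': array([ 5.52529655e-04, -4.93582249e+01, -3.81917087e-01, -3.14340198e+01,
        1.31945361e-02,  1.15127885e-02, -1.11343340e-05]), 'tcp_pos': array([ 0.25213098, -0.5984589 ,  0.19552182]), 'eef_rot': array([-1.79890313e+02,  3.58642041e-03,  2.28497095e+01]), 'force': array([ 0.23431365, -0.37448672,  0.43921148]), 'wrist_torque': array([-0.02304752,  0.01276754,  0.00993197]), 'finger_force': 0.0, 'width': 1.0018179938914986}
top 459.4094774302824 283.53858577207103 212.5803979990633 [0.26662048 0.00253231 1.3918566 ] [  9.96718636  -0.23286341 -88.44777264] ['image', 'z_map', 'fx', 'fy', 'cx', 'cy', 'eye', 'rotation']
scene 513.3019704085251 275.79909753651367 213.39305318722418 [1.12417109 0.25519521 1.21842202] [ 3.19074811e+01 -3.99443586e-02  1.12668092e+02] ['image', 'z_map', 'fx', 'fy', 'cx', 'cy', 'eye', 'rotation']
```

View pics/top0.png

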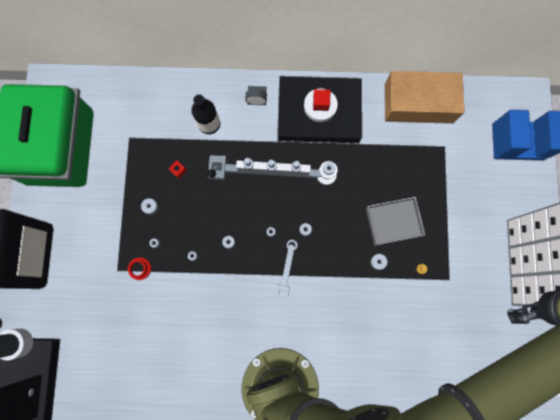

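View pics/scene0.png

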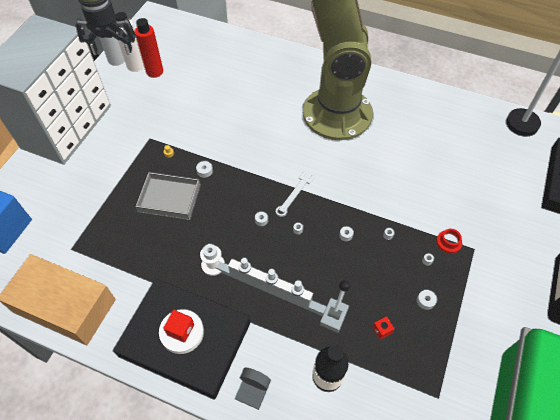

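```bash
cat >h.py <<'E'
import numpy as np, cv2
from scipy.spatial.transform import Rotation as R
from plant import manip, vision
def rot(r): return R.from_euler('xyz',r,degrees=True).as_matrix()
def cloud(f,R_=None,t=None):
    v,u=np.mgrid[0:420,0:560]; z=f['z_map']
    p=np.stack([(u-f['cx'])/f['fx']*z,-(v-f['cy'])/f['fy']*z,-z],-1)
    if R_ is None: R_,t=rot(f['rotation']),f['eye']
    return p@R_.T+t
def ray(f,u,v,h,R_=None,t=None):
    if R_ is None: R_,t=rot(f['rotation']),f['eye']
    d=R_@np.array([(u-f['cx'])/f['fx'],-(v-f['cy'])/f['fy'],-1]); return t+d*(h-t[2])/d[2]
E
python3 - <<'E'
from h import *
for n in('top','scene'):
    f=dict(np.load(n+'.npz')); P=cloud(f); f['image']
    x,y,z=P[...,0],P[...,1],P[...,2]
    ok=(x>.2)&(x<.85)&(y>-.6)&(y<.6)&(f['z_map']>0)
    print(n,'bench',np.median(z[ok&(abs(z)<.03)]), z[ok&(abs(z)<.012)].std())
    for lo,hi in((.012,.045),(.05,.072),(.08,.14)):
        m=(ok&(z>lo)&(z<hi)).astype(np.uint8)
        k,lab,st,c=cv2.connectedComponentsWithStats(m)
        for i in range(1,k):
            if st[i,4]<12: continue
            q=lab==i
            t=np.median(z[q]); print(lo,st[i].tolist(),c[i].round(1),'med xyz',P[q].mean(0).round(4),'ztop',t.round(4),'ext',np.ptp(x[q]).round(3),np.ptp(y[q]).round(3))
f=dict(np.load('top.npz')); cv2.imwrite('pics/topc.png',cv2.resize(f['image'][135:285,115:315,::-1],(800,600),interpolation=cv2.INTER_CUBIC))
E
```

```text
top bench 0.0007072125964284748 0.003103880945194733
0.012 [385, 106, 73, 17, 305] [418.8 118.5] med xyz [ 0.8165 -0.4113  0.029 ] ztop 0.0294 ext 0.038 0.221
0.012 [198, 119, 22, 15, 86] [210.9 129. ] med xyz [0.7639 0.2365 0.0289] ztop 0.0305 ext 0.043 0.065
0.012 [277, 135, 85, 8, 313] [318.6 139.1] med xyz [ 0.7404 -0.099   0.0287] ztop 0.0285 ext 0.008 0.258
0.012 [209, 155, 118, 27, 675] [248.3 168.8] med xyz [0.6404 0.1154 0.0251] ztop 0.024 ext 0.072 0.363
0.012 [169, 161, 17, 17, 161] [177.2 168.8] med xyz [0.6319 0.3314 0.0334] ztop 0.0347 ext 0.047 0.048
0.012 [367, 197, 58, 48, 388] [396.  219.4] med xyz [ 0.4954 -0.3357  0.0263] ztop 0.0279 ext 0.147 0.171
0.012 [141, 199, 16, 15, 171] [148.5 205.7] med xyz [0.5174 0.4134 0.0215] ztop 0.0215 ext 0.043 0.046
0.012 [300, 223, 12, 13, 95] [305.2 228.8] med xyz [ 0.4598 -0.0629  0.0215] ztop 0.0215 ext 0.036 0.034
0.012 [267, 227, 8, 9, 44] [270.5 231.1] med xyz [0.45   0.0412 0.0212] ztop 0.0212 ext 0.026 0.021
0.012 [222, 236, 13, 12, 96] [228.  241.5] med xyz [0.415  0.1672 0.0217] ztop 0.0218 ext 0.033 0.036
0.012 [150, 
[... 6013 characters left out ...]
 85, 45, 1162] [ 64.8 275.3] med xyz [ 0.8335 -0.4167  0.0896] ztop 0.0896 ext 0.034 0.222
0.08 [241, 258, 7, 11, 68] [243.8 263.2] med xyz [ 0.6421 -0.0293  0.0996] ztop 0.1045 ext 0.017 0.016
0.08 [268, 269, 7, 11, 68] [271.  274.2] med xyz [0.644  0.043  0.1005] ztop 0.1045 ext 0.02 0.015
0.08 [292, 281, 9, 12, 70] [297.  286.3] med xyz [0.6481 0.1115 0.0982] ztop 0.1017 ext 0.02 0.019
0.08 [339, 281, 11, 15, 113] [343.4 286.7] med xyz [0.61   0.2132 0.1047] ztop 0.1084 ext 0.027 0.025
0.08 [166, 310, 28, 26, 376] [180.4 320.7] med xyz [ 0.8337 -0.0966  0.1158] ztop 0.1185 ext 0.035 0.052
0.08 [314, 347, 34, 38, 658] [329.3 369. ] med xyz [0.8077 0.2467 0.1199] ztop 0.1236 ext 0.066 0.072
```

View pics/topc.png

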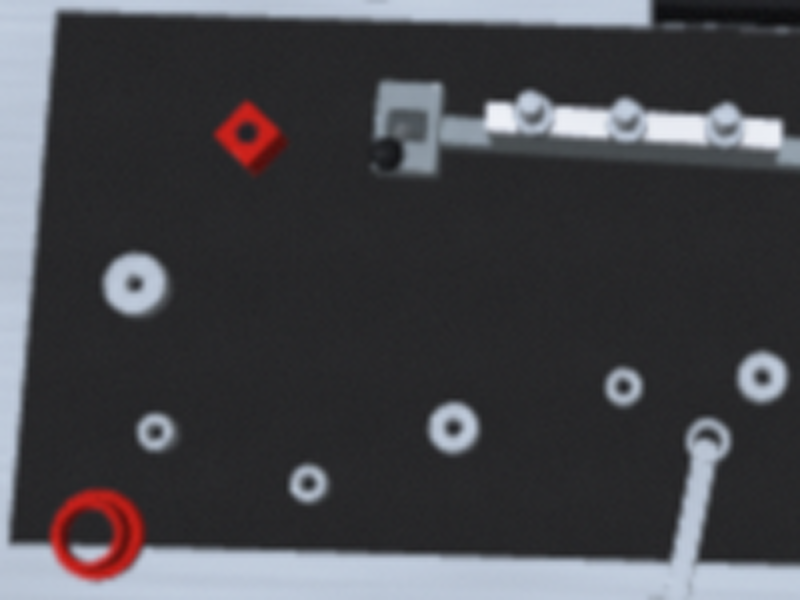

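```bash
cat >>h.py <<'E'
def plan(*wps,start=None,maxstep=.2):
    """waypoints (x,y,z,yaw); prints slide/turn for calls, tool pointing down"""
    s=manip.state(); p=np.array(s['tcp_pos']); rr=np.array(s['eef_rot'])
    print('at',p.round(4),rr.round(2),'t',round(s['time'],2),'w',round(s['width'],3),'F',np.round(s['force'],1))
    if start is not None: p=np.array(start[:3]); rr=np.array([180,0,start[3]])
    Rc=rot(rr)
    for w in wps:
        t=np.array(w[:3]); Rt=rot([180,0,w[3]])
        tv=R.from_matrix(Rc.T@Rt).as_rotvec(degrees=True)
        n=max(1,int(np.ceil(max(np.linalg.norm(t-p)/maxstep,np.abs(Rc.T@(t-p)).max()/.15,np.linalg.norm(tv)/35.5)-1e-3)))
        while 1:
            q=p.copy();Rq=Rc.copy();out=[]
            for i in range(n):
                out.append((Rq.T@((t-p)/n)/.15,tv/n/45)); q=q+(t-p)/n; Rq=Rq@R.from_rotvec(tv/n,degrees=True).as_matrix()
            if max(np.abs(o[0]).max() for o in out)<=1: break
            n+=1
        for o in out: print(w,'slide',o[0].round(4).tolist(),'turn',o[1].round(4).tolist())
        p=t;Rc=Rt
E
python3 -c "
from h import *
plan((.55,.213,.197,88.3),(.55,.213,.088,88.3))"
```

```text
at [ 0.2521 -0.5985  0.1956] [-179.9     0.     22.85] t 0.1 w 1.002 F [-0.   0.4 -0.4]
(0.55, 0.213, 0.197, 88.3) slide [0.6552, -0.7024, -0.0004] turn [-0.0003, -0.0002, -0.2424]
(0.55, 0.213, 0.197, 88.3) slide [0.7762, -0.5657, -0.0007] turn [-0.0003, -0.0002, -0.2424]
(0.55, 0.213, 0.197, 88.3) slide [0.8693, -0.4086, -0.0009] turn [-0.0003, -0.0002, -0.2424]
(0.55, 0.213, 0.197, 88.3) slide [0.9309, -0.2368, -0.0011] turn [-0.0003, -0.0002, -0.2424]
(0.55, 0.213, 0.197, 88.3) slide [0.9589, -0.0563, -0.0013] turn [-0.0003, -0.0002, -0.2424]
(0.55, 0.213, 0.197, 88.3) slide [0.9522, 0.1261, -0.0014] turn [-0.0003, -0.0002, -0.2424]
(0.55, 0.213, 0.088, 88.3) slide [0.0, -0.0, 0.7267] turn [0.0, 0.0, 0.0]
```

Request:
arm_command(increments=[{"fingers":-1,"slide":[0.655,-0.702,0],"turn":[0,0,-0.242]},{"fingers":-1,"slide":[0.655,-0.702,0],"turn":[0,0,-0.242]},{"fingers":-1,"slide":[0.655,-0.702,0],"turn":[0,0,-0.242]},{"fingers":-1,"slide":[0.655,-0.702,0],"turn":[0,0,-0.242]}])

```text
time: 0.43
tcp_pos: [0.3049, -0.4583, 0.1962]
eef_rot: [-179.9, -0.1, 34.1]
force: [1.2, 0.3, 0.3]
width: 0.451
finger_force: 0.0
```

Request:
arm_command(increments=[{"fingers":-1,"slide":[0.776,-0.566,0],"turn":[0,0,-0.242]},{"fingers":-1,"slide":[0.776,-0.566,0],"turn":[0,0,-0.242]},{"fingers":-1,"slide":[0.776,-0.566,0],"turn":[0,0,-0.242]},{"fingers":-1,"slide":[0.776,-0.566,0],"turn":[0,0,-0.242]}])

```text
time: 0.77
tcp_pos: [0.3538, -0.3229, 0.1964]
eef_rot: [-179.9, -0.1, 45.0]
force: [-0.1, 0.8, 0.1]
width: 0.003
finger_force: 0.0
```

Request:
arm_command(increments=[{"fingers":-1,"slide":[0.869,-0.409,0],"turn":[0,0,-0.242]},{"fingers":-1,"slide":[0.869,-0.409,0],"turn":[0,0,-0.242]},{"fingers":-1,"slide":[0.869,-0.409,0],"turn":[0,0,-0.242]},{"fingers":-1,"slide":[0.869,-0.409,0],"turn":[0,0,-0.242]}])

```text
time: 1.1
tcp_pos: [0.4029, -0.1876, 0.1966]
eef_rot: [-180.0, -0.1, 55.9]
force: [0.1, 1.2, 0.3]
width: 0.002
finger_force: 0.0
```

Tracks well. Continue.

Request:
arm_command(increments=[{"fingers":-1,"slide":[0.931,-0.237,0],"turn":[0,0,-0.242]},{"fingers":-1,"slide":[0.931,-0.237,0],"turn":[0,0,-0.242]},{"fingers":-1,"slide":[0.931,-0.237,0],"turn":[0,0,-0.242]},{"fingers":-1,"slide":[0.931,-0.237,0],"turn":[0,0,-0.242]}])

```text
time: 1.43
tcp_pos: [0.4521, -0.0521, 0.1968]
eef_rot: [180.0, -0.1, 66.8]
force: [0.3, -0.5, 1.0]
width: 0.004
finger_force: 0.0
```

Request:
arm_command(increments=[{"fingers":-1,"slide":[0.959,-0.056,0],"turn":[0,0,-0.242]},{"fingers":-1,"slide":[0.959,-0.056,0],"turn":[0,0,-0.242]},{"fingers":-1,"slide":[0.959,-0.056,0],"turn":[0,0,-0.242]},{"fingers":-1,"slide":[0.959,-0.056,0],"turn":[0,0,-0.242]}])

```text
time: 1.77
tcp_pos: [0.5013, 0.0834, 0.1968]
eef_rot: [180.0, -0.2, 77.7]
force: [0.0, 1.5, 0.1]
width: 0.0
finger_force: 0.0
```

Request:
arm_command(increments=[{"fingers":-1,"slide":[0.952,0.126,0],"turn":[0,0,-0.242]},{"fingers":-1,"slide":[0.952,0.126,0],"turn":[0,0,-0.242]},{"fingers":-1,"slide":[0.952,0.126,0],"turn":[0,0,-0.242]},{"fingers":-1,"slide":[0.952,0.126,0],"turn":[0,0,-0.242]},{"fingers":-1,"slide":[0.952,0.126,0],"turn":[0,0,-0.242]}])

```text
time: 2.18
tcp_pos: [0.5499, 0.2186, 0.1959]
eef_rot: [-179.9, -0.3, 88.6]
force: [-0.9, 0.7, -0.1]
width: 0.002
finger_force: 0.0
```

Request:
arm_command(increments=[{"fingers":-1,"slide":[0,0,0.2],"turn":[0,0,0]},{"fingers":-1,"slide":[0,0,0.4],"turn":[0,0,0]},{"fingers":-1,"slide":[0,0,0.6],"turn":[0,0,0]},{"fingers":-1,"slide":[0,0,0.72],"turn":[0,0,0]},{"fingers":-1,"slide":[0,0,0.72],"turn":[0,0,0]}])

```text
time: 2.6
tcp_pos: [0.5475, 0.2093, 0.0838]
eef_rot: [-179.5, 0.2, 88.1]
force: [-0.8, -1.0, 0.9]
width: 0.001
finger_force: 0.0
```

Request:
arm_command(increments=[{"fingers":-1,"slide":[0.02,0.12,0],"turn":[0,0,0]},{"fingers":-1,"slide":[0.02,0.24,0],"turn":[0,0,0]},{"fingers":-1,"slide":[0.02,0.36,0],"turn":[0,0,0]},{"fingers":-1,"slide":[0.02,0.48,0],"turn":[0,0,0]},{"fingers":-1,"slide":[0.02,0.58,0],"turn":[0,0,0]}])

```text
time: 3.02
tcp_pos: [0.6399, 0.2113, 0.0901]
eef_rot: [179.9, 0.0, 88.1]
force: [0.4, 0.9, 0.1]
width: -0.006
finger_force: 0.0
```

Request:
arm_command(increments=[{"fingers":-1,"slide":[0,0.05,0],"turn":[0,0,0]},{"fingers":-1,"slide":[0,0.1,0],"turn":[0,0,0]},{"fingers":-1,"slide":[0,0.15,0],"turn":[0,0,0]}])

```text
time: 3.27
tcp_pos: [0.6607, 0.2116, 0.0893]
eef_rot: [180.0, 0.0, 88.2]
force: [-0.7, 0.3, -0.4]
width: 0.0
finger_force: 0.0
```

```bash
python3 - <<'E'
from h import *
f=vision.grab_frame('scene'); cv2.imwrite('pics/lev1.png',cv2.resize(f['image'][200:380,180:420,::-1],(800,600)))
E
```

```text
(no output)
```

View pics/lev1.png

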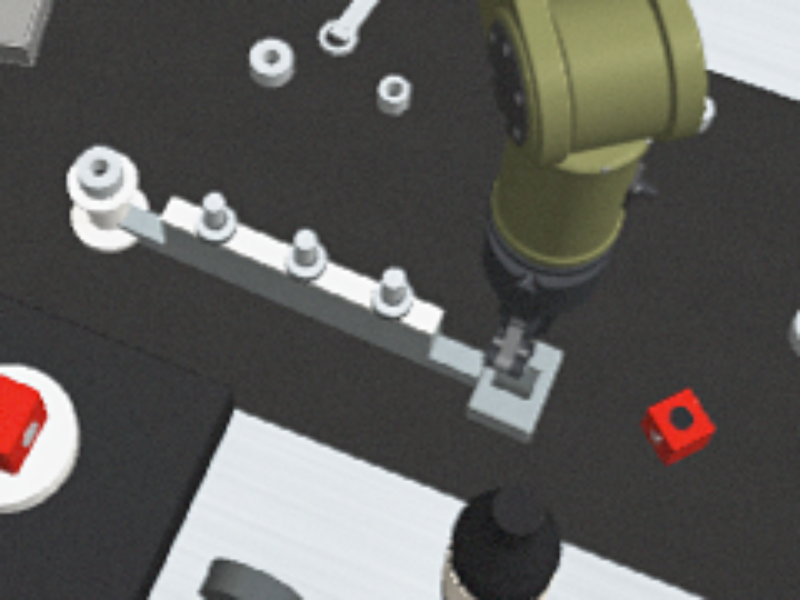

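```bash
python3 - <<'E'
from h import *
f=vision.grab_frame('wrist'); cv2.imwrite('pics/w1.png',f['image'][:,:,::-1]); print(f['tool_from_camera'].round(4),f['fx'])
f=vision.grab_frame('top'); cv2.imwrite('pics/t1.png',cv2.resize(f['image'][130:205,170:270,::-1],(800,600)))
E
```

```text
[[ 0.000e+00  9.533e-01  3.020e-01  7.690e-02]
 [ 1.000e+00  2.000e-04 -7.000e-04 -1.400e-03]
 [-8.000e-04  3.020e-01 -9.533e-01 -1.784e-01]
 [ 0.000e+00  0.000e+00  0.000e+00  1.000e+00]] 330.2060182350934
```

View pics/w1.png

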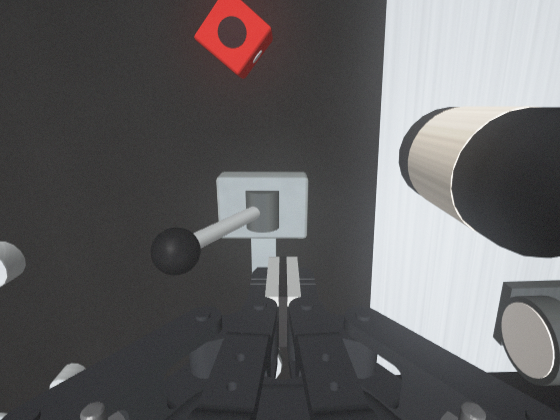

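```bash
cat >>h.py <<'E'
def wcam(f,s):
    T=np.array(f['tool_from_camera']); Rw=rot(s['eef_rot']); return Rw@T[:3,:3], Rw@T[:3,3]+s['tcp_pos']
E
python3 - <<'E'
from h import *
s=manip.state(); f=vision.grab_frame('wrist'); A=wcam(f,s)
print(s['tcp_pos'],A[1])
for u,v,h in((175,250,.101),(262,205,.025),(262,179,.025),(262,237,.025),(175,250,.101)): print(u,v,ray(f,u,v,h,*A).round(4))
P=cloud(f,*A)
for u,v in((175,250),(230,220),(300,180),(225,230),(262,179),(285,262),(258,275),(232,30),(283,290)): print(u,v,P[v,u].round(4))
E
```

```text
[0.6602865  0.2117161  0.08877311] [0.66133008 0.28864536 0.26713542]
175 250 [0.6001 0.215  0.101 ]
262 205 [0.6435 0.2167 0.025 ]
262 179 [0.6445 0.2369 0.025 ]
262 237 [0.6421 0.1903 0.025 ]
175 250 [0.6001 0.215  0.101 ]
175 250 [0.6046 0.2205 0.1134]
230 220 [0.625  0.2186 0.0637]
300 180 [0.6728 0.2353 0.0251]
225 230 [0.6233 0.216  0.075 ]
262 179 [0.6446 0.2371 0.0259]
285 262 [0.6604 0.2227 0.1347]
258 275 [0.6485 0.2186 0.1384]
232 30 [0.6316 0.3343 0.0385]
283 290 [0.6595 0.222  0.1569]
```

```bash
python3 - <<'E'
from h import *
f=vision.grab_frame('scene'); Rm,e=rot(f['rotation']),f['eye']
for X in((.6603,.2117,.089),(.6603,.2117,.135),(.66,.2117,.18)):
    c=Rm.T@(np.array(X)-e); print(f['cx']-f['fx']*c[0]/c[2], f['cy']+f['fy']*c[1]/c[2])
P=cloud(f)
for v in range(285,318,2): print(v,[ (u,P[v,u].round(3).tolist()) for u in (330,334,338)])
s=manip.state(); f=vision.grab_frame('wrist'); A=wcam(f,s); Q=cloud(f,*A)
Rw=rot(s['eef_rot'])
for v in range(250,300,4): print(v,[((Q[v,u]-s['tcp_pos'])@Rw).round(3).tolist() for u in(276,284,293)])
cv2.imwrite('pics/w2.png',cv2.resize(f['image'][220:340,200:360,::-1],(800,600)))
E
```

```text
335.06324046178986 307.7229477027798
337.0813332459755 300.10627201524466
339.23695430278997 292.0214240820307
285 [(330, [0.694, 0.194, 0.271]), (334, [0.698, 0.202, 0.287]), (338, [0.692, 0.209, 0.282])]
287 [(330, [0.695, 0.195, 0.266]), (334, [0.697, 0.203, 0.277]), (338, [0.698, 0.21, 0.285])]
289 [(330, [0.696, 0.196, 0.257]), (334, [0.698, 0.204, 0.269]), (338, [0.698, 0.211, 0.277])]
291 [(330, [0.679, 0.194, 0.211]), (334, [0.698, 0.205, 0.26]), (338, [0.697, 0.212, 0.265])]
293 [(330, [0.676, 0.195, 0.194]), (334, [0.698, 0.206, 0.25]), (338, [0.698, 0.213, 0.259])]
295 [(330, [0.697, 0.198, 0.232]), (334, [0.698, 0.207, 0.242]), (338, [0.698, 0.214, 0.248])]
297 [(330, [0.701, 0.2, 0.232]), (334, [0.697, 0.207, 0.23]), (338, [0.698, 0.215, 0.24])]
299 [(330, [0.683, 0.199, 0.181]), (334, [0.7, 0.209, 0.228]), (338, [0.701, 0.217, 0.236])]
301 [(330, [0.692, 0.201, 0.191]), (334, [0.704, 0.21, 0.228]), (338, [0.7, 0.218, 0.225])]
303 [(330, [0.704, 0.203, 0.209]), (334, [0.707, 0.211, 0.223]), (338, [0.686, 0.218, 0.182])]
305 [(330, [0.712, 0.205, 0.22]), (334, [0.709, 0.2
[... 920 characters left out ...]
]]
266 [[0.01, -0.004, -0.049], [0.01, -0.001, -0.048], [0.011, 0.003, -0.049]]
270 [[0.011, -0.004, -0.054], [0.01, -0.001, -0.052], [0.011, 0.003, -0.053]]
274 [[0.011, -0.004, -0.057], [0.011, -0.001, -0.057], [0.011, 0.003, -0.057]]
278 [[0.011, -0.004, -0.06], [0.01, -0.001, -0.058], [0.01, 0.003, -0.059]]
282 [[0.011, -0.004, -0.063], [0.011, -0.001, -0.064], [0.01, 0.003, -0.062]]
286 [[0.01, -0.004, -0.065], [0.011, -0.001, -0.066], [0.077, -0.001, -0.178]]
290 [[0.011, -0.004, -0.069], [0.011, -0.001, -0.069], [0.01, 0.003, -0.068]]
294 [[0.01, -0.004, -0.071], [0.011, -0.001, -0.072], [0.01, 0.003, -0.071]]
298 [[0.01, -0.004, -0.073], [0.01, -0.001, -0.073], [0.01, 0.002, -0.074]]
```

View pics/w2.png

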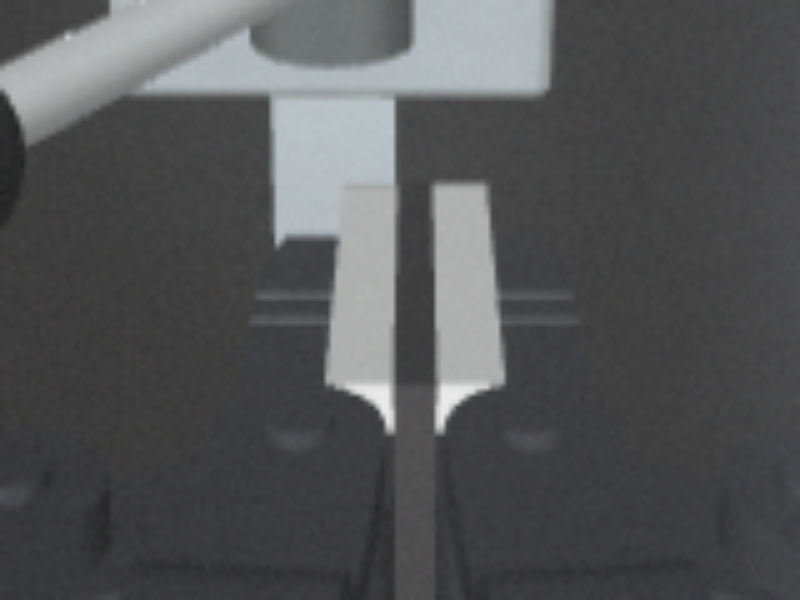

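Request:
arm_command(increments=[{"fingers":-1,"slide":[0,0,-0.2],"turn":[0,0,0]},{"fingers":-1,"slide":[0,-0.2,-0.3],"turn":[0,0,0]},{"fingers":-1,"slide":[0.015,-0.45,-0.3],"turn":[0,0,0]},{"fingers":-1,"slide":[0.015,-0.7,-0.3],"turn":[0,0,0]},{"fingers":-1,"slide":[0.015,-0.82,-0.3],"turn":[0,0,0]}])

```text
time: 3.98
tcp_pos: [0.5324, 0.2194, 0.1336]
eef_rot: [-179.9, 0.1, 88.4]
force: [0.2, 0.3, -0.4]
width: -0.001
finger_force: 0.0
```

Request:
arm_command(increments=[{"fingers":-1,"slide":[0,0,0.2],"turn":[0,0,0]},{"fingers":-1,"slide":[0,0,0.4],"turn":[0,0,0]},{"fingers":-1,"slide":[0,0,0.58],"turn":[0,0,0]},{"fingers":-1,"slide":[0,0,0.58],"turn":[0,0,0]}])

```text
time: 4.32
tcp_pos: [0.533, 0.2157, 0.0417]
eef_rot: [-179.5, 0.2, 88.2]
force: [-0.2, -0.6, -0.7]
width: -0.001
finger_force: 0.0
```

Request:
arm_command(increments=[{"fingers":-1,"slide":[0,0.1,0],"turn":[0,0,0]},{"fingers":-1,"slide":[0,0.2,0],"turn":[0,0,0]},{"fingers":-1,"slide":[0,0.3,0],"turn":[0,0,0]},{"fingers":-1,"slide":[0,0.4,0],"turn":[0,0,0]}])

```text
time: 4.65
tcp_pos: [0.5979, 0.2167, 0.0485]
eef_rot: [180.0, -0.0, 88.2]
force: [-1.0, 0.2, 1.0]
width: 0.002
finger_force: 0.8
```

```bash
python3 - <<'E'
from h import *
s=manip.state(); f=vision.grab_frame('wrist'); cv2.imwrite('pics/w3.png',f['image'][:,:,::-1])
A=wcam(f,s); P=cloud(f,*A); print(s['tcp_pos'],s['force'])
E
```

```text
[0.59787628 0.21668301 0.04847917] [-1.00346394  0.19049977  1.04690065]
```

View pics/w3.png

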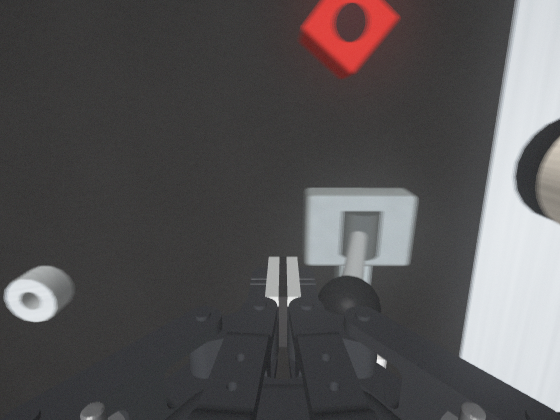

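Request:
arm_command(increments=[{"fingers":-1,"slide":[0,0.1,0],"turn":[0,0,0]},{"fingers":-1,"slide":[0,0.2,0],"turn":[0,0,0]},{"fingers":-1,"slide":[0,0.3,0],"turn":[0,0,0]},{"fingers":-1,"slide":[0,0.36,0],"turn":[0,0,0]}])

```text
time: 5.03
tcp_pos: [0.6524, 0.2144, 0.0478]
eef_rot: [180.0, -0.0, 88.2]
force: [-1.0, -0.4, -0.1]
width: 0.001
finger_force: 0.4
```

Request:
arm_command(increments=[{"fingers":-1,"slide":[0,0.04,0],"turn":[0,0,0]},{"fingers":-1,"slide":[0,0.06,0],"turn":[0,0,0]},{"fingers":-1,"slide":[0,0.08,0],"turn":[0,0,0]}])

```text
time: 5.28
tcp_pos: [0.6628, 0.2141, 0.0467]
eef_rot: [-180.0, 0.0, 88.2]
force: [-1.3, 0.4, -0.7]
width: -0.001
finger_force: 0.4
```

```bash
cat >knob.py <<'E'
from h import *
def knob():
    s=manip.state(); f=vision.grab_frame('wrist'); A=wcam(f,s); P=cloud(f,*A)
    m=(P[...,2]>.075)&(P[...,2]<.12)&(abs(P[...,1]-.216)<.03)&(f['image'].max(2)<70)&(f['z_map']>.1)
    q=P[m]; print(s['tcp_pos'].round(4),s['force'].round(1),m.sum(),q.mean(0) if len(q) else None,np.percentile(q,[2,98],axis=0) if len(q) else None)
knob()
E
python3 knob.py
```

```text
[0.6628 0.2141 0.0467] [-1.3  0.4 -0.7] 4605 [0.72071366 0.22832229 0.10876895] [[0.65387075 0.21381779 0.09484873]
 [0.76239858 0.24541786 0.11945237]]
```

Request:
arm_command(increments=[{"fingers":-1,"slide":[0,0.03,0],"turn":[0,0,0]},{"fingers":-1,"slide":[0,0.06,0],"turn":[0,0,0]},{"fingers":-1,"slide":[0,0.06,0],"turn":[0,0,0]}])

```text
time: 5.58
tcp_pos: [0.6635, 0.2141, 0.0464]
eef_rot: [-179.0, 0.3, 88.3]
force: [-21.4, -5.1, 13.4]
width: -0.003
finger_force: 11.0
```

```bash
python3 - <<'E'
from h import *
s=manip.state(); f=vision.grab_frame('wrist'); cv2.imwrite('pics/w4.png',f['image'][:,:,::-1])
E
```

```text
(no output)
```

View pics/w4.png

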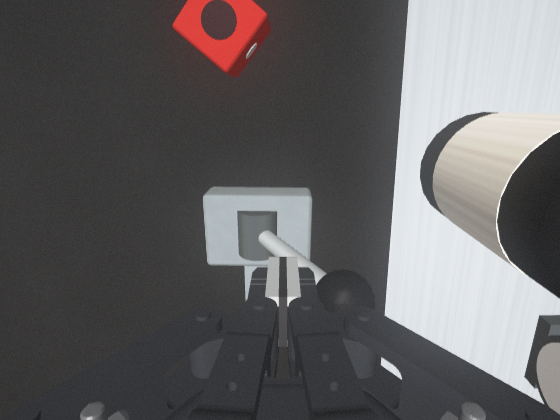

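Request:
arm_command(increments=[{"fingers":-1,"slide":[0,-0.2,0],"turn":[0,0,0]},{"fingers":0,"slide":[0,-0.25,-0.2],"turn":[0,0,0]},{"fingers":1,"slide":[0,-0.25,-0.5],"turn":[0,0,0]},{"fingers":1,"slide":[-0.2,-0.25,-0.75],"turn":[0,0,0]},{"fingers":1,"slide":[-0.45,-0.2,-0.9],"turn":[0,0,0]}])

```text
time: 6.05
tcp_pos: [0.6378, 0.162, 0.1801]
eef_rot: [179.8, -0.2, 88.7]
force: [1.0, 0.9, 0.0]
width: 0.563
finger_force: 0.0
```

Request:
arm_command(increments=[{"fingers":1,"slide":[-0.25,0,-0.1],"turn":[0,0,0]},{"fingers":1,"slide":[-0.5,0,-0.2],"turn":[0,0,0]},{"fingers":1,"slide":[-0.7,0,-0.3],"turn":[0,0,0]},{"fingers":1,"slide":[-0.7,0,-0.3],"turn":[0,0,0]},{"fingers":1,"slide":[-0.7,0,-0.3],"turn":[0,0,0]}])

```text
time: 6.47
tcp_pos: [0.6365, 0.0483, 0.2218]
eef_rot: [179.8, 0.1, 87.9]
force: [-0.3, 1.0, -0.1]
width: 1.004
finger_force: 0.0
```

```bash
cat >meas.py <<'E'
from h import *
def meas(x0,x1,y0,y1,bands,minpx=60,name=None):
    s=manip.state(); f=vision.grab_frame('wrist'); A=wcam(f,s); P=cloud(f,*A)
    if name: cv2.imwrite('pics/'+name,f['image'][:,:,::-1])
    x,y,z=np.moveaxis(P,-1,0)
    print('tcp',s['tcp_pos'].round(4),s['eef_rot'].round(2),'w',round(s['width'],3))
    for lo,hi in bands:
        m=((x>x0)&(x<x1)&(y>y0)&(y<y1)&(z>lo)&(z<hi)&(f['z_map']>.2)).astype(np.uint8)
        k,lab,st,c=cv2.connectedComponentsWithStats(m)
        for i in range(1,k):
            if st[i,4]<minpx: continue
            q=P[lab==i]; (ctr,wh,a)=cv2.minAreaRect((q[:,:2]*1e3).astype(np.float32))
            print((lo,hi),st[i,4],'mean',q.mean(0).round(4),'rect mm',np.round(ctr,1),np.round(wh,1),round(a,1))
    return f,A,P
E
python3 - <<'E'
from meas import *
print({k:getattr(manip,k) for k in dir(manip) if not k.startswith('_')})
f,A,P=meas(.55,.72,-.2,.25,((.058,.070),(.08,.092),(.1,.115)),name='w5.png')
E
```

```text
{'Unreachable': <class 'plant.Unreachable'>, 'grip_point_offset': 0.0187, 'hand_in': <function connect.<locals>.done at 0x7f7515bb8720>, 'state': <function make.<locals>.<lambda> at 0x7f7515bb91c0>}
tcp [0.6365 0.0483 0.2218] [1.7984e+02 7.0000e-02 8.7910e+01] w 1.004
(0.058, 0.07) 95 mean [0.6636 0.2099 0.0639] rect mm [664.1 209.6] [ 5.3 13. ] 57.5
(0.058, 0.07) 516 mean [0.6424 0.1375 0.0662] rect mm [642.7 136.2] [23.5 19.9] 87.5
(0.058, 0.07) 814 mean [0.6409 0.0771 0.0662] rect mm [641.3  75.7] [46.8 20.5] 88.1
(0.058, 0.07) 696 mean [0.6379 0.0035 0.0663] rect mm [637.3   4.5] [47.6 20.8] 88.5
(0.058, 0.07) 170 mean [ 0.6352 -0.0655  0.0662] rect mm [635.8 -60.6] [23.5 18.3] 88.0
(0.058, 0.07) 617 mean [ 0.6337 -0.115   0.0658] rect mm [ 633.7 -121.7] [42.7 50.4] 88.5
(0.08, 0.092) 86 mean [0.6384 0.0485 0.0865] rect mm [638.4  46. ] [17.  12.9] 0.4
(0.08, 0.092) 104 mean [ 0.6371 -0.0243  0.0868] rect mm [636.9 -26.7] [12.5 19.1] 84.4
(0.08, 0.092) 707 mean [ 0.6334 -0.124   0.087 ] rect mm [ 633.1 -125.8] [35.3 34.6] 38.2
(0.1, 0.115) 119 mean [0.6873 0.2001 0.1056] rect mm [687.8 200.4] [ 4.  18.5] 87.3
(0.1, 0.115) 278 mean [0.642  0.1125 0.1101] rect mm [641.8 112.4] [14.8 15.4] 87.2
(0.1, 0.115) 258 mean [0.6386 0.0442 0.1092] rect mm [638.8  43.6] [15.1 14.9] 88.2
(0.1, 0.115) 250 mean [ 0.6368 -0.028   0.1087] rect mm [636.8 -29.4] [15.4 15.3] 56.7
```

View pics/w5.png

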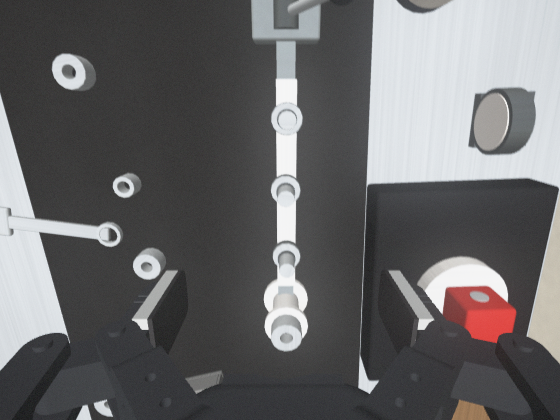

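Request:
arm_command(increments=[{"fingers":1,"slide":[-0.25,0.02,0.2],"turn":[0,0,0]},{"fingers":0.6,"slide":[-0.515,0.02,0.4],"turn":[0,0,0]},{"fingers":0.2,"slide":[-0.515,0.02,0.6],"turn":[0,0,0]},{"fingers":0,"slide":[-0.515,0.02,0.667],"turn":[0,0,0]},{"fingers":0,"slide":[-0.515,0.02,0.667],"turn":[0,0,0]}])

```text
time: 6.93
tcp_pos: [0.633, -0.0247, 0.116]
eef_rot: [-179.5, -0.1, 88.3]
force: [0.1, 0.8, 0.8]
width: 0.502
finger_force: 0.0
```

Request:
arm_command(increments=[{"fingers":0,"slide":[0,0,0.15],"turn":[0,0,0]},{"fingers":0,"slide":[0,0,0.3],"turn":[0,0,0]},{"fingers":0,"slide":[0,0,0.45],"turn":[0,0,0]},{"fingers":0,"slide":[0,0,0.5],"turn":[0,0,0]},{"fingers":0,"slide":[0,0,0.5],"turn":[0,0,0]}])

```text
time: 7.35
tcp_pos: [0.6355, -0.0229, 0.0448]
eef_rot: [-179.9, -0.1, 88.4]
force: [-0.7, 0.1, 0.5]
width: 0.498
finger_force: 0.0
```

```bash
python3 - <<'E'
from h import *
s=manip.state(); f=vision.grab_frame('wrist'); A=wcam(f,s); P=cloud(f,*A); cv2.imwrite('pics/w6.png',f['image'][:,:,::-1])
print(s['tcp_pos'],s['force'],s['width'])
Q=(P-s['tcp_pos'])@rot(s['eef_rot'])
m=(abs(Q[...,0]-.0105)<.0025)&(abs(Q[...,1])<.05)&(f['image'].min(2)>110)&(f['z_map']<.22)
q=Q[m]; print(m.sum(),np.percentile(q,[1,50,99],axis=0).round(4))
E
```

```text
[ 0.63553195 -0.02288095  0.04483741] [-0.67749476  0.06660286  0.49442605] 0.4976386803079385
1508 [[ 0.008  -0.0291 -0.076 ]
 [ 0.0106  0.0015 -0.057 ]
 [ 0.0127  0.0264 -0.0202]]
```

View pics/w6.png

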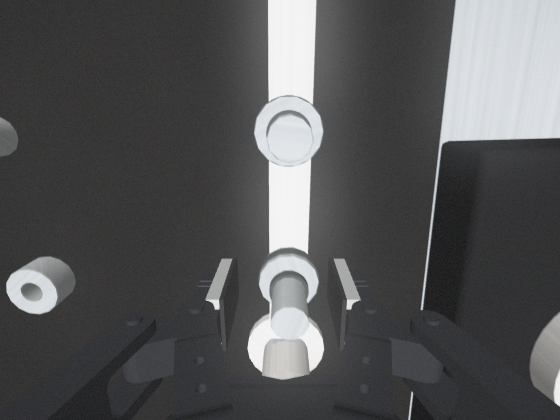

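Request:
arm_command(increments=[{"fingers":-1,"slide":[-0.035,0.01,0],"turn":[0,0,0]},{"fingers":-1,"slide":[-0.035,0.01,0],"turn":[0,0,0]},{"fingers":-1,"slide":[-0.035,0.01,0],"turn":[0,0,0]},{"fingers":-1,"slide":[-0.035,0.01,0],"turn":[0,0,0]},{"fingers":-1,"slide":[-0.035,0.01,0],"turn":[0,0,0]}], force=70)

```text
time: 7.82
tcp_pos: [0.6393, -0.032, 0.0475]
eef_rot: [179.8, 0.1, 88.1]
force: [1.5, -0.4, 5.5]
width: 0.158
finger_force: 68.2
```

Request:
arm_command(increments=[{"fingers":-1,"slide":[0,0,-0.1],"turn":[0,0,0]},{"fingers":-1,"slide":[0,0,-0.25],"turn":[0,0,0]},{"fingers":-1,"slide":[0,0,-0.45],"turn":[0,0,0]},{"fingers":-1,"slide":[0,0,-0.6],"turn":[0,0,0]},{"fingers":-1,"slide":[0,0,-0.6],"turn":[0,0,0]}])

```text
time: 8.23
tcp_pos: [0.6408, -0.0306, 0.1419]
eef_rot: [179.5, 0.0, 88.2]
force: [0.3, 0.7, -0.1]
width: 0.162
finger_force: 68.3
```

```bash
python3 - <<'E'
from h import *
s=manip.state(); f=vision.grab_frame('wrist');  cv2.imwrite('pics/w7.png',f['image'][:,:,::-1])
f=dict(np.load('top.npz')); P=cloud(f); x,y,z=np.moveaxis(P,-1,0)
m=(x>.4)&(x<.6)&(y>-.45)&(y<-.23)&(z>.02)&(z<.04)
print(cv2.minAreaRect((P[m][:,:2]*1e3).astype(np.float32)))
f=dict(np.load('scene.npz')); P=cloud(f); x,y,z=np.moveaxis(P,-1,0)
m=(x>.4)&(x<.6)&(y>-.45)&(y<-.23)&(z>.02)&(z<.04)
print(cv2.minAreaRect((P[m][:,:2]*1e3).astype(np.float32)))
plan((.52,-.215,.135,88),(.495,-.375,.135,88),(.495,-.375,-.01,88))
E
```

```text
((492.66339111328125, -334.3399353027344), (120.63118743896484, 152.43368530273438), 12.58262825012207)
((494.4994812011719, -336.6681823730469), (127.01639556884766, 152.74378967285156), 12.30700397491455)
at [ 0.6395 -0.0309  0.1392] [1.7967e+02 1.0000e-02 8.8200e+01] t 8.28 w 0.162 F [-0.3 -0.2 -1.6]
(0.52, -0.215, 0.135, 88) slide [-0.626, -0.379, 0.0119] turn [0.0037, 0.0001, 0.0022]
(0.52, -0.215, 0.135, 88) slide [-0.6266, -0.3778, 0.013] turn [0.0037, 0.0001, 0.0022]
(0.495, -0.375, 0.135, 88) slide [-0.5359, -0.0647, -0.0] turn [0.0, 0.0, 0.0]
(0.495, -0.375, 0.135, 88) slide [-0.5359, -0.0647, -0.0] turn [0.0, 0.0, 0.0]
(0.495, -0.375, -0.01, 88) slide [0.0, -0.0, 0.9667] turn [0.0, 0.0, 0.0]
```

View pics/w7.png

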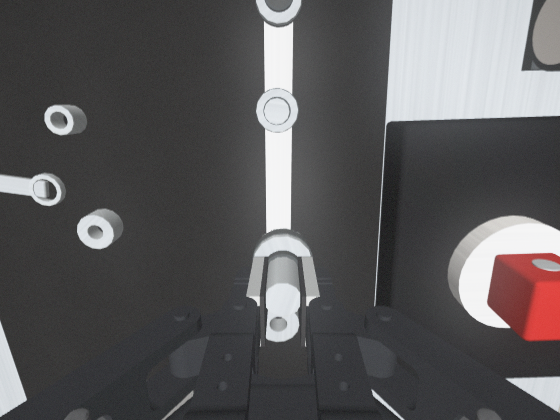

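Request:
arm_command(increments=[{"fingers":-1,"slide":[-0.1,-0.04,0],"turn":[0,0,0]},{"fingers":-1,"slide":[-0.26,-0.09,0],"turn":[0,0,0]},{"fingers":-1,"slide":[-0.43,-0.15,0],"turn":[0,0,0]},{"fingers":-1,"slide":[-0.6,-0.21,0],"turn":[0,0,0]},{"fingers":-1,"slide":[-0.775,-0.278,0],"turn":[0,0,0]}])

```text
time: 8.7
tcp_pos: [0.5907, -0.1468, 0.1342]
eef_rot: [-179.9, -0.0, 88.2]
force: [1.1, -0.8, -0.8]
width: 0.16
finger_force: 68.3
```

Request:
arm_command(increments=[{"fingers":-1,"slide":[-0.16,-0.06,0],"turn":[0,0,0]},{"fingers":-1,"slide":[-0.32,-0.11,0],"turn":[0,0,0]},{"fingers":-1,"slide":[-0.47,-0.17,0],"turn":[0,0,0]},{"fingers":-1,"slide":[-0.62,-0.22,0],"turn":[0,0,0]},{"fingers":-1,"slide":[-0.775,-0.278,0],"turn":[0,0,0]}])

```text
time: 9.12
tcp_pos: [0.5454, -0.2616, 0.1343]
eef_rot: [-179.9, -0.1, 88.2]
force: [0.0, 0.6, -1.1]
width: 0.16
finger_force: 68.4
```

Request:
arm_command(increments=[{"fingers":-1,"slide":[-0.2,-0.07,0],"turn":[0,0,0]},{"fingers":-1,"slide":[-0.4,-0.14,0],"turn":[0,0,0]},{"fingers":-1,"slide":[-0.6,-0.21,0],"turn":[0,0,0]},{"fingers":-1,"slide":[-0.73,-0.26,0],"turn":[0,0,0]},{"fingers":-1,"slide":[-0.775,-0.278,0],"turn":[0,0,0]}])

```text
time: 9.53
tcp_pos: [0.4976, -0.3807, 0.1338]
eef_rot: [-179.8, 0.0, 87.8]
force: [-0.6, -0.7, -0.7]
width: 0.166
finger_force: 68.3
```

```bash
python3 - <<'E'
from meas import *
f,A,P=meas(.4,.6,-.46,-.22,((.0255,.036),))
plan((.503,-.375,-.010,88))
E
```

```text
tcp [ 0.4976 -0.3807  0.1338] [-1.798e+02  3.000e-02  8.781e+01] w 0.166
(0.0255, 0.036) 3655 mean [ 0.4903 -0.3268  0.0303] rect mm [ 491.3 -335.3] [120.6 150.4] 12.9
at [ 0.4981 -0.38    0.1339] [-179.83    0.     87.83] t 9.58 w 0.159 F [-0.2 -0.8 -1.6]
(0.503, -0.375, -0.01, 88) slide [0.0347, 0.0342, 0.9591] turn [-0.0038, 0.0001, -0.0038]
```

Request:
arm_command(increments=[{"fingers":-1,"slide":[0.03,0.02,0.25],"turn":[0,0,0]},{"fingers":-1,"slide":[0.03,0.02,0.5],"turn":[0,0,0]},{"fingers":-1,"slide":[0.03,0.02,0.7],"turn":[0,0,0]},{"fingers":-1,"slide":[0.03,0.02,0.85],"turn":[0,0,0]},{"fingers":-1,"slide":[0.03,0.02,0.93],"turn":[0,0,0]}])

```text
time: 10.0
tcp_pos: [0.5032, -0.3676, -0.0081]
eef_rot: [-179.7, -0.3, 88.3]
force: [-0.8, -0.4, -1.1]
width: 0.164
finger_force: 68.3
```

Request:
arm_command(increments=[{"fingers":-1,"slide":[0,0,0.03],"turn":[0,0,0]},{"fingers":-1,"slide":[0,0,0.03],"turn":[0,0,0]}])

```text
time: 10.17
tcp_pos: [0.5049, -0.3701, -0.0093]
eef_rot: [-180.0, -0.1, 88.3]
force: [-0.0, 0.5, -1.2]
width: 0.161
finger_force: 68.3
```

Request:
arm_command(increments=[{"fingers":-0.3,"slide":[0,0,0],"turn":[0,0,0]},{"fingers":-0.3,"slide":[0,0,0],"turn":[0,0,0]},{"fingers":-0.3,"slide":[0,0,-0.2],"turn":[0,0,0]},{"fingers":-0.3,"slide":[0,0,-0.6],"turn":[0,0,0]},{"fingers":-0.3,"slide":[0,0,-0.9],"turn":[0,0,0]}])

```text
time: 10.58
tcp_pos: [0.5046, -0.3713, 0.1069]
eef_rot: [180.0, -0.0, 88.2]
force: [1.0, -1.0, 0.4]
width: 0.347
finger_force: 0.0
```

```bash
python3 - <<'E'
from meas import *
f,A,P=meas(.4,.6,-.46,-.22,((.0255,.036),(.04,.06)),minpx=30)
plan((.636,-.044,.16,88))
E
```

```text
tcp [ 0.5046 -0.3713  0.1069] [ 1.7999e+02 -1.0000e-02  8.8200e+01] w 0.347
(0.0255, 0.036) 4342 mean [ 0.4897 -0.327   0.0303] rect mm [ 491.4 -335.3] [120.3 150.3] 12.8
(0.0255, 0.036) 76 mean [ 0.5042 -0.3629  0.0297] rect mm [ 504.6 -363.8] [ 7.3 17.2] 84.7
(0.04, 0.06) 377 mean [ 0.5042 -0.3677  0.0484] rect mm [ 504.3 -368.5] [15.  15.2] 61.3
at [ 0.5101 -0.3745  0.1176] [179.28   0.56  88.2 ] t 10.63 w 0.353 F [ 4.2 -1.6  5.6]
(0.636, -0.044, 0.16, 88) slide [0.7419, 0.2579, -0.0982] turn [0.0053, 0.0041, 0.0015]
(0.636, -0.044, 0.16, 88) slide [0.7426, 0.2566, -0.0969] turn [0.0053, 0.0041, 0.0015]
(0.636, -0.044, 0.16, 88) slide [0.7432, 0.2553, -0.0956] turn [0.0053, 0.0041, 0.0015]
```

Request:
arm_command(increments=[{"fingers":0,"slide":[0.2,0.06,-0.2],"turn":[0,0,0]},{"fingers":0,"slide":[0.4,0.12,-0.3],"turn":[0,0,0]},{"fingers":0,"slide":[0.6,0.18,-0.3],"turn":[0,0,0]},{"fingers":0,"slide":[0.8,0.23,-0.3],"turn":[0,0,0]},{"fingers":0,"slide":[0.932,0.265,-0.3],"turn":[0,0,0]}])

```text
time: 11.05
tcp_pos: [0.5511, -0.2294, 0.1524]
eef_rot: [179.7, 0.1, 88.4]
force: [-1.1, 1.2, 0.8]
width: 0.502
finger_force: 0.0
```

Request:
arm_command(increments=[{"fingers":0,"slide":[0.25,0.07,0],"turn":[0,0,0]},{"fingers":0,"slide":[0.5,0.14,0],"turn":[0,0,0]},{"fingers":0,"slide":[0.75,0.21,0],"turn":[0,0,0]},{"fingers":0,"slide":[0.932,0.265,0],"turn":[0,0,0]},{"fingers":0,"slide":[0.932,0.265,0],"turn":[0,0,0]}])

```text
time: 11.47
tcp_pos: [0.5955, -0.0849, 0.1522]
eef_rot: [179.7, -0.2, 88.8]
force: [0.5, 1.0, 0.1]
width: 0.498
finger_force: 0.0
```

```bash
python3 - <<'E'
from meas import *
f,A,P=meas(.5,.75,-.07,.18,((.03,.06),(.1,.115),),minpx=50)
plan((.6385,.042,.12,88),(.6385,.042,.047,88))
E
```

```text
tcp [ 0.5955 -0.0849  0.1522] [179.71  -0.21  88.84] w 0.498
(0.03, 0.06) 61 mean [0.6301 0.0638 0.0448] rect mm [630.1  64.2] [12.   0.3] 88.7
(0.03, 0.06) 557 mean [ 0.6273 -0.0131  0.0455] rect mm [627.3 -14.4] [110.7   0.4] 88.0
(0.03, 0.06) 3199 mean [ 0.7419 -0.018   0.0462] rect mm [743.6 -20.2] [99.6 12.8] 90.0
(0.1, 0.115) 73 mean [0.6347 0.0375 0.1036] rect mm [635.   38.2] [ 4.5 13.9] 54.2
at [ 0.5948 -0.0893  0.1518] [ 1.7977e+02 -5.0000e-02  8.8640e+01] t 11.52 w 0.5 F [-0.4 -0.7  0.3]
(0.6385, 0.042, 0.12, 88) slide [0.8818, 0.2699, 0.214] turn [0.0051, -0.0011, 0.0143]
(0.6385, 0.042, 0.047, 88) slide [0.0, -0.0, 0.4867] turn [0.0, 0.0, 0.0]
```

Request:
arm_command(increments=[{"fingers":0,"slide":[0.25,0.08,0],"turn":[0,0,0]},{"fingers":0,"slide":[0.5,0.16,0],"turn":[0,0,0]},{"fingers":0,"slide":[0.75,0.23,0.1],"turn":[0,0,0.01]},{"fingers":0,"slide":[0.88,0.27,0.2],"turn":[0,0,0.01]},{"fingers":0,"slide":[0.88,0.27,0.2],"turn":[0,0,0.01]}])

```text
time: 11.93
tcp_pos: [0.6368, 0.042, 0.1182]
eef_rot: [-179.9, -0.2, 88.1]
force: [-0.8, 0.9, 1.1]
width: 0.496
finger_force: 0.0
```

```bash
python3 - <<'E'
from meas import *
f,A,P=meas(.5,.75,-.07,.18,((.1,.115),),minpx=50)
plan((.6385,.042,.047,88))
E
```

```text
tcp [0.6368 0.042  0.1182] [-179.91   -0.19   88.14] w 0.496
(0.1, 0.115) 398 mean [0.6382 0.0434 0.1084] rect mm [638.5  43.5] [15.2 15.5] 70.3
at [0.6371 0.0382 0.1191] [-1.7993e+02 -4.0000e-02  8.7970e+01] t 11.98 w 0.494 F [-0.5 -1.4 -0.2]
(0.6385, 0.042, 0.047, 88) slide [0.0252, 0.0089, 0.4804] turn [-0.0015, -0.0009, -0.0008]
```

Request:
arm_command(increments=[{"fingers":0,"slide":[0.025,0.01,0.15],"turn":[0,0,0]},{"fingers":0,"slide":[0.025,0.01,0.3],"turn":[0,0,0]},{"fingers":0,"slide":[0.025,0.01,0.42],"turn":[0,0,0]},{"fingers":0,"slide":[0.025,0.01,0.48],"turn":[0,0,0]},{"fingers":-0.3,"slide":[0.025,0.01,0.48],"turn":[0,0,0]}])

```text
time: 12.4
tcp_pos: [0.6383, 0.0365, 0.0462]
eef_rot: [-179.9, 0.1, 87.6]
force: [-0.2, -0.1, -0.4]
width: 0.373
finger_force: 0.0
```

Request:
arm_command(increments=[{"fingers":-1,"slide":[0,0,0],"turn":[0,0,0]},{"fingers":-1,"slide":[0,0,0],"turn":[0,0,0]},{"fingers":-1,"slide":[0,0,0],"turn":[0,0,0]},{"fingers":-1,"slide":[0,0,0],"turn":[0,0,0]}])

```text
time: 12.73
tcp_pos: [0.6402, 0.0394, 0.049]
eef_rot: [179.9, 0.0, 87.7]
force: [-0.3, -0.6, 1.3]
width: 0.156
finger_force: 68.3
```

Request:
arm_command(increments=[{"fingers":-1,"slide":[0,0,-0.1],"turn":[0,0,0]},{"fingers":-1,"slide":[0,0,-0.25],"turn":[0,0,0]},{"fingers":-1,"slide":[0,0,-0.45],"turn":[0,0,0]},{"fingers":-1,"slide":[0,0,-0.6],"turn":[0,0,0]},{"fingers":-1,"slide":[0,0,-0.6],"turn":[0,0,0]}])

```text
time: 13.15
tcp_pos: [0.6428, 0.0409, 0.1449]
eef_rot: [179.4, -0.0, 87.8]
force: [1.8, 0.9, 0.0]
width: 0.158
finger_force: 68.4
```

```bash
python3 - <<'E'
from meas import *
f,A,P=meas(.5,.75,-.07,.18,((.1,.115),),minpx=50)
plan((.491,-.328,.13,88),(.491,-.328,-.009,88))
E
```

```text
tcp [0.6428 0.0409 0.1449] [ 1.7942e+02 -4.0000e-02  8.7760e+01] w 0.158
(0.1, 0.115) 508 mean [0.642  0.1124 0.1101] rect mm [641.9 112.4] [15.1 15.4] 16.2
at [0.6415 0.0405 0.1422] [ 1.796e+02 -2.000e-02  8.776e+01] t 13.2 w 0.162 F [-0.2  0.7 -0.9]
(0.491, -0.328, 0.13, 88) slide [-0.8314, -0.3025, 0.0248] turn [0.0029, -0.0001, -0.0018]
(0.491, -0.328, 0.13, 88) slide [-0.831, -0.3036, 0.0255] turn [0.0029, -0.0001, -0.0018]
(0.491, -0.328, 0.13, 88) slide [-0.8305, -0.3047, 0.0263] turn [0.0029, -0.0001, -0.0018]
(0.491, -0.328, -0.009, 88) slide [0.0, -0.0, 0.9267] turn [0.0, 0.0, 0.0]
```

Request:
arm_command(increments=[{"fingers":-1,"slide":[-0.1,-0.04,0],"turn":[0,0,0]},{"fingers":-1,"slide":[-0.26,-0.1,0],"turn":[0,0,0]},{"fingers":-1,"slide":[-0.45,-0.17,0],"turn":[0,0,0]},{"fingers":-1,"slide":[-0.65,-0.24,0],"turn":[0,0,0]},{"fingers":-1,"slide":[-0.83,-0.303,0],"turn":[0,0,0]}])

```text
time: 13.62
tcp_pos: [0.5874, -0.0846, 0.1369]
eef_rot: [-179.9, 0.0, 87.7]
force: [0.3, -0.6, -0.7]
width: 0.164
finger_force: 68.4
```

Request:
arm_command(increments=[{"fingers":-1,"slide":[-0.17,-0.06,0],"turn":[0,0,0]},{"fingers":-1,"slide":[-0.34,-0.12,0],"turn":[0,0,0]},{"fingers":-1,"slide":[-0.51,-0.18,0],"turn":[0,0,0]},{"fingers":-1,"slide":[-0.67,-0.24,0],"turn":[0,0,0]},{"fingers":-1,"slide":[-0.83,-0.303,0],"turn":[0,0,0]}])

```text
time: 14.03
tcp_pos: [0.5373, -0.2066, 0.1371]
eef_rot: [-179.9, -0.0, 87.7]
force: [0.4, 0.1, -1.4]
width: 0.16
finger_force: 68.4
```

Request:
arm_command(increments=[{"fingers":-1,"slide":[-0.2,-0.07,0],"turn":[0,0,0]},{"fingers":-1,"slide":[-0.4,-0.14,0],"turn":[0,0,0]},{"fingers":-1,"slide":[-0.6,-0.21,0],"turn":[0,0,0]},{"fingers":-1,"slide":[-0.75,-0.27,0.07],"turn":[0,0,0]},{"fingers":-1,"slide":[-0.83,-0.303,0.07],"turn":[0,0,0]}])

```text
time: 14.45
tcp_pos: [0.4844, -0.3315, 0.1249]
eef_rot: [-179.8, -0.0, 87.5]
force: [-0.9, 0.3, -1.2]
width: 0.16
finger_force: 68.4
```

```bash
python3 - <<'E'
from h import *
plan((.491,-.328,-.009,88))
E
```

```text
at [ 0.4844 -0.3315  0.1249] [-1.7976e+02 -3.0000e-02  8.7460e+01] t 14.45 w 0.16 F [-0.9  0.3 -1.2]
(0.491, -0.328, -0.009, 88) slide [0.025, 0.0464, 0.8926] turn [-0.0054, -0.0007, -0.012]
```

Request:
arm_command(increments=[{"fingers":-1,"slide":[0.02,0.02,0.25],"turn":[0,0,0]},{"fingers":-1,"slide":[0.02,0.02,0.5],"turn":[0,0,0]},{"fingers":-1,"slide":[0.02,0.02,0.7],"turn":[0,0,0]},{"fingers":-1,"slide":[0.02,0.02,0.84],"turn":[0,0,0]},{"fingers":-1,"slide":[0.02,0.02,0.89],"turn":[0,0,0]}])

```text
time: 14.87
tcp_pos: [0.4888, -0.3223, -0.0103]
eef_rot: [-179.7, -0.3, 87.8]
force: [-0.4, -0.1, -0.2]
width: 0.159
finger_force: 68.5
```

Request:
arm_command(increments=[{"fingers":-1,"slide":[0,0,0.01],"turn":[0,0,0]},{"fingers":-1,"slide":[0,0,0.01],"turn":[0,0,0]},{"fingers":-0.3,"slide":[0,0,0.01],"turn":[0,0,0]},{"fingers":-0.3,"slide":[0,0,0.01],"turn":[0,0,0]},{"fingers":-0.3,"slide":[0,0,-0.2],"turn":[0,0,0]}])

```text
time: 15.28
tcp_pos: [0.4881, -0.3236, 0.0203]
eef_rot: [-179.6, -0.2, 87.7]
force: [-0.9, 0.9, -0.2]
width: 0.353
finger_force: 0.0
```

Request:
arm_command(increments=[{"fingers":-0.3,"slide":[0,0,-0.25],"turn":[0,0,0]},{"fingers":-0.3,"slide":[0,0,-0.5],"turn":[0,0,0]},{"fingers":0,"slide":[0,0,-0.75],"turn":[0,0,0]},{"fingers":0,"slide":[0,0,-0.8],"turn":[0,0,0]},{"fingers":0,"slide":[0,0,-0.8],"turn":[0,0,0]}])

```text
time: 15.7
tcp_pos: [0.4944, -0.3268, 0.1493]
eef_rot: [179.6, 0.4, 87.7]
force: [-0.4, -1.0, 0.2]
width: 0.501
finger_force: 0.0
```

```bash
python3 - <<'E'
from meas import *
f,A,P=meas(.4,.6,-.46,-.22,((.04,.06),),minpx=30)
plan((.6415,.1105,.15,88))
E
```

```text
tcp [ 0.4944 -0.3268  0.1493] [179.56   0.36  87.74] w 0.501
(0.04, 0.06) 278 mean [ 0.4914 -0.3195  0.0485] rect mm [ 491.6 -320.2] [15.  14.9] 89.0
(0.04, 0.06) 262 mean [ 0.504  -0.3673  0.0481] rect mm [ 503.8 -368.2] [15.5 14.8] 83.6
at [ 0.4927 -0.3261  0.1463] [179.78   0.2   87.73] t 15.75 w 0.501 F [-0.4  0.6 -0.2]
(0.6415, 0.1105, 0.15, 88) slide [0.9825, 0.2921, -0.0106] turn [0.0016, 0.0015, -0.002]
(0.6415, 0.1105, 0.15, 88) slide [0.9821, 0.2936, -0.0098] turn [0.0016, 0.0015, -0.002]
(0.6415, 0.1105, 0.15, 88) slide [0.9816, 0.2951, -0.009] turn [0.0016, 0.0015, -0.002]
```

Both stand in the tray. On to adaptor 1.

Request:
arm_command(increments=[{"fingers":0,"slide":[0.25,0.07,0],"turn":[0,0,0]},{"fingers":0,"slide":[0.5,0.15,0],"turn":[0,0,0]},{"fingers":0,"slide":[0.75,0.22,0],"turn":[0,0,0]},{"fingers":0,"slide":[0.98,0.293,0],"turn":[0,0,0]}])

```text
time: 16.08
tcp_pos: [0.5402, -0.1777, 0.1421]
eef_rot: [-179.9, -0.1, 87.7]
force: [0.3, -0.3, 0.1]
width: 0.496
finger_force: 0.0
```

Request:
arm_command(increments=[{"fingers":0,"slide":[0.25,0.07,0],"turn":[0,0,0]},{"fingers":0,"slide":[0.5,0.15,0],"turn":[0,0,0]},{"fingers":0,"slide":[0.75,0.22,0],"turn":[0,0,0]},{"fingers":0,"slide":[0.98,0.293,0],"turn":[0,0,0]}])

```text
time: 16.42
tcp_pos: [0.5899, -0.0326, 0.142]
eef_rot: [-179.9, -0.0, 87.8]
force: [1.1, 0.2, -0.8]
width: 0.501
finger_force: 0.0
```

Request:
arm_command(increments=[{"fingers":0,"slide":[0.25,0.07,0],"turn":[0,0,0]},{"fingers":0,"slide":[0.5,0.15,0],"turn":[0,0,0]},{"fingers":0,"slide":[0.75,0.22,0],"turn":[0,0,0]},{"fingers":0,"slide":[0.93,0.293,0],"turn":[0,0,0]},{"fingers":0,"slide":[0.93,0.293,0],"turn":[0,0,0]}])

```text
time: 16.83
tcp_pos: [0.6391, 0.1121, 0.1419]
eef_rot: [-179.9, -0.3, 88.3]
force: [-0.6, 0.7, 0.8]
width: 0.498
finger_force: 0.0
```

```bash
python3 - <<'E'
from meas import *
f,A,P=meas(.5,.75,-.07,.18,((.1,.115),),minpx=50)
plan((.6405,.1105,.047,88))
E
```

```text
tcp [0.6391 0.1121 0.1419] [-179.87   -0.34   88.33] w 0.498
(0.1, 0.115) 476 mean [0.642  0.1138 0.1092] rect mm [642.1 112.6] [15.2 15.7] 14.4
at [0.6388 0.108  0.1417] [-1.7982e+02 -1.5000e-01  8.8170e+01] t 16.88 w 0.501 F [-0.4  0.   0.6]
(0.6405, 0.1105, 0.047, 88) slide [0.0152, 0.0126, 0.6313] turn [-0.004, -0.0033, 0.0038]
```

Request:
arm_command(increments=[{"fingers":0,"slide":[0.02,0.012,0.2],"turn":[0,0,0]},{"fingers":0,"slide":[0.02,0.012,0.4],"turn":[0,0,0]},{"fingers":0,"slide":[0.02,0.012,0.55],"turn":[0,0,0]},{"fingers":0,"slide":[0.02,0.012,0.63],"turn":[0,0,0]},{"fingers":-0.3,"slide":[0.02,0.012,0.63],"turn":[0,0,0]}])

```text
time: 17.3
tcp_pos: [0.6391, 0.1033, 0.0448]
eef_rot: [-179.6, 0.1, 87.7]
force: [-0.6, -0.9, 0.6]
width: 0.373
finger_force: 0.0
```

Request:
arm_command(increments=[{"fingers":-1,"slide":[0,0,0],"turn":[0,0,0]},{"fingers":-1,"slide":[0,0,0],"turn":[0,0,0]},{"fingers":-1,"slide":[0,0,0],"turn":[0,0,0]},{"fingers":-1,"slide":[0,0,0],"turn":[0,0,0]}])

```text
time: 17.63
tcp_pos: [0.6431, 0.1057, 0.0506]
eef_rot: [179.9, -0.0, 87.7]
force: [0.4, -0.5, -0.7]
width: 0.162
finger_force: 68.2
```

Request:
arm_command(increments=[{"fingers":-1,"slide":[0,0,-0.1],"turn":[0,0,0]},{"fingers":-1,"slide":[0,0,-0.25],"turn":[0,0,0]},{"fingers":-1,"slide":[0,0,-0.45],"turn":[0,0,0]},{"fingers":-1,"slide":[0,0,-0.6],"turn":[0,0,0]},{"fingers":-1,"slide":[0,0,-0.6],"turn":[0,0,0]}])

```text
time: 18.05
tcp_pos: [0.6457, 0.1072, 0.1468]
eef_rot: [179.4, -0.1, 87.8]
force: [0.1, 0.5, -0.2]
width: 0.16
finger_force: 68.3
```

```bash
python3 - <<'E'
from h import *
plan((.480,-.285,.135,88),(.480,-.285,-.009,88))
E
```

```text
at [0.6457 0.1072 0.1468] [ 1.794e+02 -1.100e-01  8.775e+01] t 18.05 w 0.16 F [ 0.1  0.5 -0.2]
(0.48, -0.285, 0.135, 88) slide [-0.8853, -0.3339, 0.0211] turn [0.0044, -0.0008, -0.0018]
(0.48, -0.285, 0.135, 88) slide [-0.8848, -0.3351, 0.0228] turn [0.0044, -0.0008, -0.0018]
(0.48, -0.285, 0.135, 88) slide [-0.8843, -0.3363, 0.0245] turn [0.0044, -0.0008, -0.0018]
(0.48, -0.285, -0.009, 88) slide [0.0, -0.0, 0.96] turn [0.0, 0.0, 0.0]
```

Request:
arm_command(increments=[{"fingers":-1,"slide":[-0.1,-0.04,0],"turn":[0,0,0]},{"fingers":-1,"slide":[-0.28,-0.1,0],"turn":[0,0,0]},{"fingers":-1,"slide":[-0.48,-0.18,0],"turn":[0,0,0]},{"fingers":-1,"slide":[-0.69,-0.26,0],"turn":[0,0,0]},{"fingers":-1,"slide":[-0.895,-0.334,0],"turn":[0,0,0]}])

```text
time: 18.47
tcp_pos: [0.586, -0.0276, 0.1398]
eef_rot: [180.0, 0.0, 87.8]
force: [0.3, -0.5, -0.6]
width: 0.161
finger_force: 68.4
```

Request:
arm_command(increments=[{"fingers":-1,"slide":[-0.18,-0.07,0],"turn":[0,0,0]},{"fingers":-1,"slide":[-0.36,-0.13,0],"turn":[0,0,0]},{"fingers":-1,"slide":[-0.54,-0.2,0],"turn":[0,0,0]},{"fingers":-1,"slide":[-0.72,-0.27,0],"turn":[0,0,0]},{"fingers":-1,"slide":[-0.895,-0.334,0],"turn":[0,0,0]}])

```text
time: 18.88
tcp_pos: [0.5307, -0.16, 0.14]
eef_rot: [180.0, 0.1, 87.7]
force: [0.1, -0.4, -0.3]
width: 0.163
finger_force: 68.4
```

Request:
arm_command(increments=[{"fingers":-1,"slide":[-0.2,-0.07,0],"turn":[0,0,0]},{"fingers":-1,"slide":[-0.4,-0.15,0],"turn":[0,0,0]},{"fingers":-1,"slide":[-0.6,-0.22,0],"turn":[0,0,0]},{"fingers":-1,"slide":[-0.78,-0.28,0.05],"turn":[0,0,0]},{"fingers":-1,"slide":[-0.895,-0.334,0.05],"turn":[0,0,0]}])

```text
time: 19.3
tcp_pos: [0.474, -0.2943, 0.1314]
eef_rot: [-179.9, 0.1, 87.6]
force: [-0.4, 0.5, -1.4]
width: 0.16
finger_force: 68.4
```

```bash
python3 - <<'E'
from h import *
plan((.480,-.290,-.009,88))
E
```

```text
at [ 0.474  -0.2943  0.1314] [-1.7994e+02  8.0000e-02  8.7550e+01] t 19.3 w 0.16 F [-0.4  0.5 -1.4]
(0.48, -0.29, -0.009, 88) slide [0.0315, 0.0398, 0.9359] turn [-0.0014, 0.0017, -0.0099]
```

Request:
arm_command(increments=[{"fingers":-1,"slide":[0.01,0.02,0.25],"turn":[0,0,0]},{"fingers":-1,"slide":[0.01,0.02,0.5],"turn":[0,0,0]},{"fingers":-1,"slide":[0.01,0.02,0.7],"turn":[0,0,0]},{"fingers":-1,"slide":[0.01,0.02,0.86],"turn":[0,0,0]},{"fingers":-1,"slide":[0.01,0.02,0.91],"turn":[0,0,0]}])

```text
time: 19.72
tcp_pos: [0.477, -0.289, -0.0077]
eef_rot: [-179.8, -0.1, 87.7]
force: [-0.4, 0.1, -0.7]
width: 0.162
finger_force: 68.7
```

Request:
arm_command(increments=[{"fingers":-1,"slide":[0,0,0.01],"turn":[0,0,0]},{"fingers":-1,"slide":[0,0,0.01],"turn":[0,0,0]},{"fingers":-0.3,"slide":[0,0,0.01],"turn":[0,0,0]},{"fingers":-0.3,"slide":[0,0,0.01],"turn":[0,0,0]},{"fingers":-0.3,"slide":[0,0,-0.2],"turn":[0,0,0]}])

```text
time: 20.13
tcp_pos: [0.4759, -0.2878, 0.0221]
eef_rot: [-179.6, -0.2, 87.7]
force: [-0.7, 0.4, -1.3]
width: 0.349
finger_force: 0.0
```

Request:
arm_command(increments=[{"fingers":-0.3,"slide":[0,0,-0.25],"turn":[0,0,0]},{"fingers":-0.3,"slide":[0,0,-0.5],"turn":[0,0,0]},{"fingers":0,"slide":[0,0,-0.75],"turn":[0,0,0]},{"fingers":0.3,"slide":[0,0,-0.8],"turn":[0,0,0]},{"fingers":0.3,"slide":[0,0,-0.8],"turn":[0,0,0]}])

```text
time: 20.55
tcp_pos: [0.4821, -0.2909, 0.1504]
eef_rot: [179.6, 0.3, 87.7]
force: [-0.6, -0.6, -0.2]
width: 0.649
finger_force: 0.0
```

```bash
python3 - <<'E'
from meas import *
f,A,P=meas(.4,.6,-.46,-.22,((.005,.03),(.04,.06),),minpx=30)
plan((.462,-.066,.13,88))
E
```

```text
tcp [ 0.4821 -0.2909  0.1504] [179.57   0.35  87.75] w 0.649
(0.005, 0.03) 506 mean [ 0.4761 -0.2621  0.0187] rect mm [ 474.9 -262.8] [119.3   1.5] 12.8
(0.005, 0.03) 10107 mean [ 0.4896 -0.3389  0.0102] rect mm [ 491.3 -335.2] [114.4 145.3] 12.6
(0.04, 0.06) 277 mean [ 0.4797 -0.2815  0.0485] rect mm [ 479.7 -282. ] [15.2 15. ] 43.9
(0.04, 0.06) 263 mean [ 0.4912 -0.3191  0.0482] rect mm [ 491.4 -320.1] [15.2 15.5] 82.2
(0.04, 0.06) 264 mean [ 0.5158 -0.3458  0.048 ] rect mm [ 516.  -346.9] [15.7 15. ] 53.8
at [ 0.4804 -0.2902  0.1476] [179.79   0.2   87.75] t 20.6 w 0.649 F [-0.2 -0.4 -0.5]
(0.462, -0.066, 0.13, 88) slide [0.7445, -0.091, 0.0558] turn [0.0023, 0.0022, -0.0028]
(0.462, -0.066, 0.13, 88) slide [0.7446, -0.0892, 0.0573] turn [0.0023, 0.0022, -0.0028]
```

Request:
arm_command(increments=[{"fingers":0.3,"slide":[0.25,-0.03,0],"turn":[0,0,0]},{"fingers":0.3,"slide":[0.5,-0.06,0],"turn":[0,0,0]},{"fingers":0.3,"slide":[0.744,-0.09,0],"turn":[0,0,0]},{"fingers":0.3,"slide":[0.744,-0.09,0],"turn":[0,0,0]}])

```text
time: 20.93
tcp_pos: [0.4692, -0.1685, 0.1438]
eef_rot: [-179.8, -0.2, 88.3]
force: [1.0, 0.6, 0.1]
width: 0.652
finger_force: 0.0
```

Request:
arm_command(increments=[{"fingers":0.3,"slide":[0.25,-0.03,0],"turn":[0,0,0]},{"fingers":0.3,"slide":[0.5,-0.06,0],"turn":[0,0,0]},{"fingers":0.3,"slide":[0.744,-0.09,0],"turn":[0,0,0]},{"fingers":0.3,"slide":[0.744,-0.09,0],"turn":[0,0,0]},{"fingers":0.3,"slide":[0.744,-0.09,0],"turn":[0,0,0]}])

```text
time: 21.35
tcp_pos: [0.46, -0.0634, 0.1442]
eef_rot: [-179.9, 0.0, 88.0]
force: [0.7, -1.4, 0.4]
width: 0.648
finger_force: 0.0
```

```bash
python3 - <<'E'
from meas import *
f,A,P=meas(.38,.56,-.15,.1,((.016,.027),),minpx=50,name='w8.png')
x,y,z=np.moveaxis(P,-1,0); m=(x>.38)&(x<.56)&(y>-.15)&(y<.1)&(abs(z)<.01); print('bench z',np.median(z[m]))
plan((.462,-.064,0,88))
E
```

```text
tcp [ 0.46   -0.0634  0.1442] [-1.799e+02  4.000e-02  8.802e+01] w 0.648
(0.016, 0.027) 569 mean [0.4489 0.0403 0.0226] rect mm [448.7  40.1] [25.1 24.6] 89.1
(0.016, 0.027) 973 mean [ 0.4592 -0.063   0.0227] rect mm [458.6 -63.8] [35.1 34.8] 87.7
bench z 0.0017866613844327306
at [ 0.4601 -0.0653  0.1442] [-1.7991e+02  4.0000e-02  8.7840e+01] t 21.4 w 0.65 F [-0.8 -1.4  0.1]
(0.462, -0.064, 0, 88) slide [0.0098, 0.0135, 0.9614] turn [-0.002, 0.0009, -0.0036]
```

View pics/w8.png

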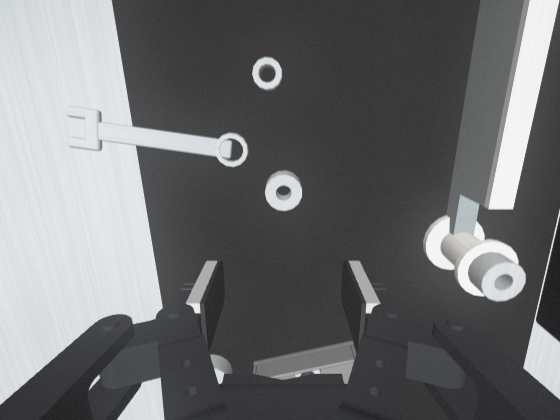

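Request:
arm_command(increments=[{"fingers":0.3,"slide":[0.01,0,0.25],"turn":[0,0,0]},{"fingers":0.3,"slide":[0.01,0,0.5],"turn":[0,0,0]},{"fingers":0.3,"slide":[0.01,0,0.75],"turn":[0,0,0]},{"fingers":0.3,"slide":[0.01,0,0.93],"turn":[0,0,0]},{"fingers":0.3,"slide":[0.01,0,1.0],"turn":[0,0,0]}])

```text
time: 21.82
tcp_pos: [0.4569, -0.0647, -0.0095]
eef_rot: [-179.5, -0.1, 87.6]
force: [-1.3, -0.2, -0.5]
width: 0.651
finger_force: 0.0
```

Request:
arm_command(increments=[{"fingers":0.3,"slide":[0,0,0.04],"turn":[0,0,0]},{"fingers":0.3,"slide":[0,0,0.08],"turn":[0,0,0]},{"fingers":0.3,"slide":[0,0,0.12],"turn":[0,0,0]},{"fingers":0.3,"slide":[0,0,0.16],"turn":[0,0,0]}])

```text
time: 22.15
tcp_pos: [0.4625, -0.0647, -0.028]
eef_rot: [179.8, 0.1, 87.7]
force: [0.4, -0.1, 0.4]
width: 0.646
finger_force: 0.0
```

```bash
cat >pads.py <<'E'
from h import *
s=manip.state(); f=vision.grab_frame('wrist'); A=wcam(f,s); P=cloud(f,*A)
print(s['tcp_pos'].round(4),s['force'].round(1),round(s['width'],3))
Q=(P-s['tcp_pos'])@rot(s['eef_rot'])
m=(abs(Q[...,0]-.0108)<.0015)&(abs(Q[...,1])<.06)&(Q[...,2]<-.03)&(Q[...,2]>-.1)&(f['image'].min(2)>100)
k,lab,st,c=cv2.connectedComponentsWithStats(m.astype(np.uint8))
for i in range(1,k):
    if st[i,4]>60: q=Q[lab==i]; print(st[i].tolist(),q.min(0).round(4),q.max(0).round(4))
E
python3 pads.py
```

```text
[ 0.4625 -0.0647 -0.028 ] [ 0.4 -0.1  0.4] 0.646
[242, 247, 71, 26, 543] [ 0.0093 -0.0189 -0.0533] [ 0.0123  0.012  -0.03  ]
[186, 261, 32, 47, 577] [ 0.0093 -0.036  -0.0799] [ 0.0117 -0.0306 -0.0425]
[349, 261, 32, 47, 594] [ 0.0093  0.0278 -0.0809] [ 0.0122  0.0333 -0.0434]
```

Request:
arm_command(increments=[{"fingers":0.3,"slide":[0,-0.015,0.03],"turn":[0,0,0]},{"fingers":0.3,"slide":[0,-0.015,0.06],"turn":[0,0,0]},{"fingers":0.3,"slide":[0,-0.015,0.06],"turn":[0,0,0]}])

```text
time: 22.45
tcp_pos: [0.4583, -0.064, -0.0383]
eef_rot: [-180.0, 0.0, 87.7]
force: [-0.5, 0.1, -0.7]
width: 0.651
finger_force: 0.0
```

Request:
arm_command(increments=[{"fingers":-1,"slide":[0,0,0],"turn":[0,0,0]},{"fingers":-1,"slide":[0,0,0],"turn":[0,0,0]},{"fingers":-1,"slide":[0,0,0],"turn":[0,0,0]},{"fingers":-1,"slide":[0,0,0],"turn":[0,0,0]},{"fingers":-1,"slide":[0,0,0],"turn":[0,0,0]}])

```text
time: 22.87
tcp_pos: [0.4611, -0.0642, -0.0353]
eef_rot: [179.8, 0.1, 87.7]
force: [-3.9, 0.7, 17.7]
width: 0.397
finger_force: 74.5
```

```bash
python3 pads.py; python3 -c "
from h import *
plan((.462,-.064,.09,88))"
```

```text
[ 0.4611 -0.0642 -0.0353] [-3.9  0.7 17.7] 0.397
[246, 251, 74, 30, 624] [ 0.0093 -0.0165 -0.06  ] [ 0.0123  0.0137 -0.0369]
[323, 257, 25, 45, 540] [ 0.0094  0.0171 -0.0778] [ 0.0121  0.0223 -0.038 ]
[218, 258, 24, 46, 535] [ 0.0093 -0.025  -0.079 ] [ 0.0117 -0.0198 -0.0398]
at [ 0.4611 -0.0642 -0.0354] [1.7982e+02 1.0000e-01 8.7740e+01] t 22.92 w 0.399 F [-1.2 -0.  18.2]
(0.462, -0.064, 0.09, 88) slide [0.0001, 0.0085, -0.8357] turn [0.004, 0.0023, -0.0057]
```

Request:
arm_command(increments=[{"fingers":-1,"slide":[0,0,-0.15],"turn":[0,0,0]},{"fingers":-1,"slide":[0,0,-0.35],"turn":[0,0,0]},{"fingers":-1,"slide":[0,0,-0.6],"turn":[0,0,0]},{"fingers":-1,"slide":[0,0,-0.85],"turn":[0,0,0]},{"fingers":-1,"slide":[0,0,-0.95],"turn":[0,0,0]}])

```text
time: 23.33
tcp_pos: [0.4615, -0.0639, 0.1093]
eef_rot: [179.6, 0.2, 87.8]
force: [1.2, 0.6, -0.9]
width: 0.397
finger_force: 69.9
```

Request:
arm_command(increments=[{"fingers":-1,"slide":[0.05,0.12,0],"turn":[0,0,0]},{"fingers":-1,"slide":[0.1,0.25,0],"turn":[0,0,0]},{"fingers":-1,"slide":[0.15,0.38,0],"turn":[0,0,0]},{"fingers":-1,"slide":[0.19,0.5,0],"turn":[0,0,0]},{"fingers":-1,"slide":[0.22,0.58,0],"turn":[0,0,0]}])

```text
time: 23.75
tcp_pos: [0.5485, -0.0337, 0.1047]
eef_rot: [179.9, -0.0, 87.8]
force: [-0.7, -0.6, -1.5]
width: 0.397
finger_force: 70.2
```

Request:
arm_command(increments=[{"fingers":-1,"slide":[0.05,0.15,0],"turn":[0,0,0]},{"fingers":-1,"slide":[0.1,0.3,0],"turn":[0,0,0]},{"fingers":-1,"slide":[0.15,0.45,0],"turn":[0,0,0]},{"fingers":-1,"slide":[0.2,0.55,0],"turn":[0,0,0]},{"fingers":-1,"slide":[0.22,0.58,0],"turn":[0,0,0]}])

```text
time: 24.17
tcp_pos: [0.637, -0.0033, 0.1042]
eef_rot: [180.0, -0.1, 87.8]
force: [0.2, -0.3, -1.0]
width: 0.396
finger_force: 70.2
```

```bash
python3 - <<'E'
from meas import *
f,A,P=meas(.5,.7,-.1,.2,((.055,.075),(.12,.19)),minpx=50,name='w9.png')
plan((.6375,-.005,.06,88),(.6375,-.005,.031,88))
E
```

```text
tcp [ 0.637  -0.0033  0.1042] [ 1.7997e+02 -1.2000e-01  8.7790e+01] w 0.396
(0.055, 0.075) 5261 mean [0.6394 0.0428 0.0661] rect mm [639.2  38.6] [118.1  20.1] 87.9
at [ 0.6364 -0.0028  0.1042] [ 1.7999e+02 -1.3000e-01  8.7830e+01] t 24.22 w 0.398 F [-0.2 -1.3 -1.1]
(0.6375, -0.005, 0.06, 88) slide [-0.015, 0.0076, 0.2948] turn [0.0002, -0.0028, -0.0037]
(0.6375, -0.005, 0.031, 88) slide [0.0, -0.0, 0.1933] turn [0.0, 0.0, 0.0]
```

View pics/w9.png

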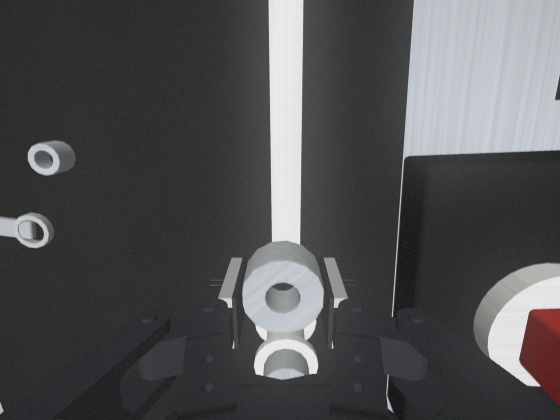

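Request:
arm_command(increments=[{"fingers":-1,"slide":[0,0.01,0.12],"turn":[0,0,0]},{"fingers":-1,"slide":[0,0.01,0.25],"turn":[0,0,0]},{"fingers":-1,"slide":[0,0.01,0.36],"turn":[0,0,0]},{"fingers":-1,"slide":[0,0.01,0.42],"turn":[0,0,0]},{"fingers":-1,"slide":[0,0.01,0.46],"turn":[0,0,0]}])

```text
time: 24.63
tcp_pos: [0.6351, -0.0056, 0.0344]
eef_rot: [-179.9, 0.0, 87.7]
force: [-0.3, 0.1, -1.8]
width: 0.393
finger_force: 70.2
```

Request:
arm_command(increments=[{"fingers":-1,"slide":[0,0,0.02],"turn":[0,0,0]},{"fingers":-1,"slide":[0,0,0.02],"turn":[0,0,0]}])

```text
time: 24.8
tcp_pos: [0.6365, -0.0051, 0.0327]
eef_rot: [-180.0, 0.0, 87.7]
force: [-0.6, -0.2, -1.1]
width: 0.395
finger_force: 70.2
```

Request:
arm_command(increments=[{"fingers":-1,"slide":[0,0.004,0.012],"turn":[0,0,0]},{"fingers":-1,"slide":[0,0.004,0.018],"turn":[0,0,0]},{"fingers":-1,"slide":[0,0.004,0.018],"turn":[0,0,0]}])

```text
time: 25.05
tcp_pos: [0.6377, -0.0049, 0.0305]
eef_rot: [180.0, 0.0, 87.7]
force: [0.9, -0.8, -1.2]
width: 0.398
finger_force: 70.2
```

Request:
arm_command(increments=[{"fingers":0.3,"slide":[0,0,0],"turn":[0,0,0]},{"fingers":0.3,"slide":[0,0,0],"turn":[0,0,0]},{"fingers":0.3,"slide":[0,0,0],"turn":[0,0,0]},{"fingers":0.3,"slide":[0,0,-0.1],"turn":[0,0,0]},{"fingers":0.3,"slide":[0,0,-0.3],"turn":[0,0,0]}])

```text
time: 25.47
tcp_pos: [0.6345, -0.0052, 0.0727]
eef_rot: [-179.6, -0.0, 87.8]
force: [0.5, 0.4, 0.1]
width: 0.652
finger_force: 0.0
```

Request:
arm_command(increments=[{"fingers":0.3,"slide":[0,0,-0.25],"turn":[0,0,0]},{"fingers":0.3,"slide":[0,0,-0.5],"turn":[0,0,0]},{"fingers":0.3,"slide":[0,0,-0.5],"turn":[0,0,0]},{"fingers":0.3,"slide":[0,0,-0.5],"turn":[0,0,0]}])

```text
time: 25.8
tcp_pos: [0.6395, -0.0042, 0.1543]
eef_rot: [179.6, 0.0, 87.8]
force: [0.2, -0.5, -0.9]
width: 0.648
finger_force: 0.0
```

```bash
python3 - <<'E'
from meas import *
f,A,P=meas(.55,.7,-.16,.2,((.055,.075),(.08,.095)),minpx=50)
plan((.416,.166,.14,88))
E
```

```text
tcp [ 0.6395 -0.0042  0.1543] [1.7961e+02 2.0000e-02 8.7750e+01] w 0.648
(0.055, 0.075) 4904 mean [0.6407 0.0817 0.0662] rect mm [637.4  74. ] [140.5  31.2] 89.1
(0.055, 0.075) 151 mean [ 0.6361 -0.0077  0.0705] rect mm [636.2  -7.6] [ 9.  12.5] 88.7
(0.055, 0.075) 979 mean [ 0.636  -0.0499  0.0662] rect mm [635.8 -49.6] [44.3 19.5] 88.2
(0.055, 0.075) 1077 mean [ 0.6336 -0.1146  0.0665] rect mm [ 633.3 -121.7] [43. 51.] 86.7
(0.08, 0.095) 1410 mean [ 0.6363 -0.0035  0.0876] rect mm [636.3  -4.6] [35.2 34.8] 72.6
(0.08, 0.095) 1140 mean [ 0.6335 -0.1239  0.087 ] rect mm [ 633.3 -125.7] [35.5 34.5] 83.1
at [ 0.6381 -0.0047  0.1519] [1.7984e+02 3.0000e-02 8.7750e+01] t 25.85 w 0.652 F [-0.8  0.1 -0.3]
(0.416, 0.166, 0.14, 88) slide [0.5395, -0.7622, 0.0372] turn [0.0018, 0.0004, -0.0028]
(0.416, 0.166, 0.14, 88) slide [0.5412, -0.7609, 0.0384] turn [0.0018, 0.0004, -0.0028]
```

Request:
arm_command(increments=[{"fingers":0.3,"slide":[0.13,-0.19,0],"turn":[0,0,0]},{"fingers":0.3,"slide":[0.27,-0.38,0],"turn":[0,0,0]},{"fingers":0.3,"slide":[0.4,-0.57,0],"turn":[0,0,0]},{"fingers":0.3,"slide":[0.54,-0.76,0],"turn":[0,0,0]}])

```text
time: 26.18
tcp_pos: [0.5242, 0.0809, 0.1484]
eef_rot: [-179.8, -0.0, 87.7]
force: [0.5, 0.0, 0.9]
width: 0.652
finger_force: 0.0
```

Request:
arm_command(increments=[{"fingers":0.3,"slide":[0.13,-0.19,0],"turn":[0,0,0]},{"fingers":0.3,"slide":[0.27,-0.38,0],"turn":[0,0,0]},{"fingers":0.3,"slide":[0.4,-0.57,0],"turn":[0,0,0]},{"fingers":0.3,"slide":[0.54,-0.76,0],"turn":[0,0,0]},{"fingers":0.3,"slide":[0.54,-0.76,0],"turn":[0,0,0]}])

```text
time: 26.6
tcp_pos: [0.4103, 0.1701, 0.1488]
eef_rot: [-179.9, 0.2, 88.2]
force: [0.8, 0.5, 0.4]
width: 0.647
finger_force: 0.0
```

```bash
python3 - <<'E'
from meas import *
f,A,P=meas(.3,.5,.06,.3,((.016,.027),),minpx=50)
plan((.413,.166,0,88))
E
```

```text
tcp [0.4103 0.1701 0.1488] [-179.86    0.22   88.16] w 0.647
(0.016, 0.027) 570 mean [0.3699 0.2727 0.0224] rect mm [369.9 272.8] [25.3 24.8] 82.8
(0.016, 0.027) 938 mean [0.4141 0.1679 0.0228] rect mm [413.9 167.3] [34.6 34.4] 89.5
at [0.4131 0.1675 0.1492] [-180.      0.24   88.01] t 26.65 w 0.65 F [-0.1  0.3 -0.7]
(0.413, 0.166, 0, 88) slide [-0.0056, -0.0003, 0.9948] turn [-0.0001, 0.0054, 0.0002]
```

Request:
arm_command(increments=[{"fingers":0.3,"slide":[0,0,0.25],"turn":[0,0,0]},{"fingers":0.3,"slide":[0,0,0.5],"turn":[0,0,0]},{"fingers":0.3,"slide":[0,0,0.75],"turn":[0,0,0]},{"fingers":0.3,"slide":[0,0,0.93],"turn":[0,0,0]},{"fingers":0.3,"slide":[0,0,1.0],"turn":[0,0,0]}])

```text
time: 27.07
tcp_pos: [0.4123, 0.1643, -0.0048]
eef_rot: [-179.5, 0.0, 87.7]
force: [-0.8, -0.5, 0.3]
width: 0.657
finger_force: 0.0
```

Request:
arm_command(increments=[{"fingers":0.3,"slide":[0,0,0.07],"turn":[0,0,0]},{"fingers":0.3,"slide":[0,0,0.14],"turn":[0,0,0]},{"fingers":0.3,"slide":[0,0,0.2],"turn":[0,0,0]},{"fingers":0.3,"slide":[0,0,0.22],"turn":[0,0,0]},{"fingers":0.3,"slide":[0,0,0.22],"turn":[0,0,0]}])

```text
time: 27.48
tcp_pos: [0.4151, 0.1656, -0.0341]
eef_rot: [-179.9, -0.0, 87.7]
force: [0.4, 0.2, 0.4]
width: 0.649
finger_force: 0.0
```

```bash
python3 pads.py
```

```text
[ 0.4151  0.1656 -0.0341] [0.4 0.2 0.4] 0.649
[245, 251, 76, 29, 603] [ 0.0093 -0.0171 -0.0588] [ 0.0123  0.0147 -0.0358]
[186, 261, 31, 49, 578] [ 0.0094 -0.036  -0.0823] [ 0.0116 -0.0305 -0.0437]
[349, 261, 32, 47, 589] [ 0.0093  0.0278 -0.08  ] [ 0.0116  0.0332 -0.0435]
```

Request:
arm_command(increments=[{"fingers":-1,"slide":[0,0,0],"turn":[0,0,0]},{"fingers":-1,"slide":[0,0,0],"turn":[0,0,0]},{"fingers":-1,"slide":[0,0,0],"turn":[0,0,0]},{"fingers":-1,"slide":[0,0,0],"turn":[0,0,0]},{"fingers":-1,"slide":[0,0,0],"turn":[0,0,0]}])

```text
time: 27.95
tcp_pos: [0.4166, 0.166, -0.0321]
eef_rot: [179.9, 0.0, 87.7]
force: [-1.5, -0.1, 6.2]
width: 0.391
finger_force: 69.2
```

Request:
arm_command(increments=[{"fingers":-1,"slide":[0,0,-0.15],"turn":[0,0,0]},{"fingers":-1,"slide":[0,0,-0.35],"turn":[0,0,0]},{"fingers":-1,"slide":[0,0,-0.6],"turn":[0,0,0]},{"fingers":-1,"slide":[0,0,-0.85],"turn":[0,0,0]},{"fingers":-1,"slide":[0,0,-0.95],"turn":[0,0,0]}])

```text
time: 28.37
tcp_pos: [0.4183, 0.1675, 0.1136]
eef_rot: [179.6, 0.0, 87.8]
force: [1.2, 0.5, -0.6]
width: 0.396
finger_force: 69.9
```

Request:
arm_command(increments=[{"fingers":-1,"slide":[-0.04,0.12,0],"turn":[0,0,0]},{"fingers":-1,"slide":[-0.09,0.28,0],"turn":[0,0,0]},{"fingers":-1,"slide":[-0.15,0.45,0],"turn":[0,0,0]},{"fingers":-1,"slide":[-0.2,0.61,0],"turn":[0,0,0]},{"fingers":-1,"slide":[-0.255,0.76,0],"turn":[0,0,0]}])

```text
time: 28.78
tcp_pos: [0.5297, 0.1223, 0.1094]
eef_rot: [180.0, 0.0, 87.7]
force: [-0.4, -0.3, -0.3]
width: 0.395
finger_force: 69.9
```

Request:
arm_command(increments=[{"fingers":-1,"slide":[-0.06,0.18,0],"turn":[0,0,0]},{"fingers":-1,"slide":[-0.12,0.36,0],"turn":[0,0,0]},{"fingers":-1,"slide":[-0.18,0.54,0],"turn":[0,0,0]},{"fingers":-1,"slide":[-0.23,0.69,0],"turn":[0,0,0]},{"fingers":-1,"slide":[-0.255,0.76,0],"turn":[0,0,0]}])

```text
time: 29.2
tcp_pos: [0.6435, 0.0778, 0.1089]
eef_rot: [179.9, 0.0, 87.5]
force: [-0.9, -0.1, -0.6]
width: 0.391
finger_force: 70.0
```

```bash
python3 pads.py; python3 - <<'E'
from h import *
plan((.641,.08,.032,88))
E
```

```text
[0.6435 0.0778 0.1089] [-0.9 -0.1 -0.6] 0.391
[246, 250, 74, 28, 605] [ 0.0093 -0.0171 -0.0568] [ 0.0123  0.0144 -0.0358]
[218, 258, 25, 47, 528] [ 0.0093 -0.0248 -0.0796] [ 0.0122 -0.0197 -0.04  ]
[323, 258, 25, 45, 539] [ 0.0094  0.0168 -0.078 ] [ 0.0118  0.0221 -0.0406]
at [0.6443 0.0773 0.1089] [179.9   -0.    87.48] t 29.25 w 0.394 F [ 1.6 -2.5 -0.9]
(0.641, 0.08, 0.032, 88) slide [0.0171, -0.024, 0.5125] turn [0.0023, -0.0001, -0.0117]
```

Request:
arm_command(increments=[{"fingers":-1,"slide":[0.015,-0.02,0.12],"turn":[0,0,0]},{"fingers":-1,"slide":[0.015,-0.02,0.25],"turn":[0,0,0]},{"fingers":-1,"slide":[0.015,-0.02,0.36],"turn":[0,0,0]},{"fingers":-1,"slide":[0.015,-0.02,0.44],"turn":[0,0,0]},{"fingers":-1,"slide":[0.015,-0.02,0.48],"turn":[0,0,0]}])

```text
time: 29.67
tcp_pos: [0.6364, 0.0826, 0.0358]
eef_rot: [-179.9, 0.0, 87.7]
force: [-0.8, -0.6, -2.3]
width: 0.399
finger_force: 70.0
```

Request:
arm_command(increments=[{"fingers":-1,"slide":[0,0,0.01],"turn":[0,0,0]},{"fingers":-1,"slide":[0,0,0.01],"turn":[0,0,0]}])

```text
time: 29.83
tcp_pos: [0.6378, 0.083, 0.0362]
eef_rot: [180.0, 0.0, 87.7]
force: [0.1, -0.1, -0.7]
width: 0.396
finger_force: 70.0
```

Request:
arm_command(increments=[{"fingers":-1,"slide":[0,0.018,0.01],"turn":[0,0,0]},{"fingers":-1,"slide":[0,0.018,0.018],"turn":[0,0,0]},{"fingers":-1,"slide":[0,0.018,0.018],"turn":[0,0,0]},{"fingers":-1,"slide":[0,0.018,0.018],"turn":[0,0,0]}])

```text
time: 30.17
tcp_pos: [0.6408, 0.0829, 0.0337]
eef_rot: [180.0, 0.0, 87.7]
force: [0.5, 0.1, -2.0]
width: 0.391
finger_force: 70.0
```

Request:
arm_command(increments=[{"fingers":0.3,"slide":[0,0,0],"turn":[0,0,0]},{"fingers":0.3,"slide":[0,0,0],"turn":[0,0,0]},{"fingers":0.3,"slide":[0,0,0],"turn":[0,0,0]},{"fingers":0.3,"slide":[0,0,-0.1],"turn":[0,0,0]},{"fingers":0.3,"slide":[0,0,-0.3],"turn":[0,0,0]}])

```text
time: 30.58
tcp_pos: [0.6378, 0.082, 0.0759]
eef_rot: [-179.6, 0.1, 87.8]
force: [0.1, 0.1, 0.4]
width: 0.651
finger_force: 0.0
```

Request:
arm_command(increments=[{"fingers":0.3,"slide":[0,0,-0.25],"turn":[0,0,0]},{"fingers":0.3,"slide":[0,0,-0.5],"turn":[0,0,0]},{"fingers":0.3,"slide":[0,0,-0.6],"turn":[0,0,0]},{"fingers":0.3,"slide":[0,0,-0.6],"turn":[0,0,0]},{"fingers":0.3,"slide":[0,0,-0.6],"turn":[0,0,0]}])

```text
time: 31.0
tcp_pos: [0.6413, 0.0832, 0.1704]
eef_rot: [179.8, 0.0, 87.7]
force: [-0.3, -0.2, -0.2]
width: 0.65
finger_force: 0.0
```

```bash
python3 - <<'E'
from meas import *
f,A,P=meas(.55,.75,-.16,.26,((.08,.093),(.095,.125)),minpx=50)
plan((.735,.214,.16,88))
f=vision.grab_frame('top'); P=cloud(f); x,y,z=np.moveaxis(P,-1,0)
m=((x>.43)&(x<.56)&(y>-.42)&(y<-.25)&(z>.04)&(z<.06)).astype(np.uint8); k,l,st,c=cv2.connectedComponentsWithStats(m)
print([P[l==i].mean(0).round(3) for i in range(1,k)])
E
```

```text
tcp [0.6413 0.0832 0.1704] [179.82   0.    87.75] w 0.65
(0.08, 0.093) 149 mean [0.6747 0.2108 0.0854] rect mm [674.6 210.6] [ 7.2 10.7] 20.3
(0.08, 0.093) 1258 mean [0.6394 0.085  0.0876] rect mm [639.6  84. ] [34.7 35.4] 64.8
(0.08, 0.093) 1088 mean [ 0.6365 -0.0025  0.0872] rect mm [636.4  -4.1] [35.6 35. ] 87.2
(0.095, 0.125) 1394 mean [0.6869 0.2099 0.1108] rect mm [688.1 210.6] [24.2 25.6] 83.2
at [0.6403 0.0828 0.1686] [1.7998e+02 3.0000e-02 8.7740e+01] t 31.05 w 0.647 F [-0.3 -0.2 -0.5]
(0.735, 0.214, 0.16, 88) slide [0.8992, 0.596, 0.0572] turn [0.0004, 0.0006, -0.0058]
[array([ 0.517, -0.345,  0.048]), array([ 0.492, -0.318,  0.049]), array([ 0.48 , -0.28 ,  0.047])]
```

```bash
python3 - <<'E'
from h import *
for n in('top','scene'):
    f=dict(np.load(n+'.npz')); P=cloud(f).reshape(-1,3)
    q=P[(P[:,0]>.70)&(P[:,0]<.87)&(P[:,1]>.18)&(P[:,1]<.30)&(P[:,2]>.04)]
    for lo in np.arange(.04,.26,.02):
        b=q[(q[:,2]>=lo)&(q[:,2]<lo+.02)]
        if len(b)>5: print(n,lo.round(2),len(b),np.percentile(b[:,:2],[2,98],axis=0).round(3).tolist())
plan((.689,.213,.16,88),(.689,.213,.05,88))
E
```

```text
top 0.04 61 [[0.754, 0.212], [0.792, 0.272]]
top 0.06 55 [[0.754, 0.213], [0.788, 0.273]]
top 0.08 70 [[0.754, 0.212], [0.796, 0.275]]
top 0.1 102 [[0.755, 0.212], [0.814, 0.282]]
top 0.12 211 [[0.758, 0.215], [0.816, 0.278]]
top 0.14 91 [[0.769, 0.229], [0.802, 0.267]]
top 0.16 26 [[0.775, 0.233], [0.794, 0.258]]
top 0.18 119 [[0.775, 0.233], [0.806, 0.263]]
scene 0.04 69 [[0.805, 0.216], [0.828, 0.279]]
scene 0.06 73 [[0.802, 0.212], [0.828, 0.28]]
scene 0.08 97 [[0.797, 0.212], [0.828, 0.281]]
scene 0.1 152 [[0.767, 0.212], [0.827, 0.28]]
scene 0.12 409 [[0.77, 0.216], [0.824, 0.277]]
scene 0.14 145 [[0.783, 0.227], [0.813, 0.266]]
scene 0.16 25 [[0.795, 0.234], [0.807, 0.26]]
scene 0.18 218 [[0.778, 0.232], [0.808, 0.261]]
at [0.6399 0.0824 0.1676] [-1.7993e+02  4.0000e-02  8.7740e+01] t 31.1 w 0.647 F [ 0.9 -0.2 -0.3]
(0.689, 0.213, 0.16, 88) slide [0.8827, 0.2928, 0.0497] turn [-0.0016, 0.0009, -0.0058]
(0.689, 0.213, 0.05, 88) slide [0.0, -0.0, 0.7333] turn [0.0, 0.0, 0.0]
```

Request:
arm_command(increments=[{"fingers":0.1,"slide":[0.22,0.07,0],"turn":[0,0,0]},{"fingers":0.1,"slide":[0.44,0.15,0],"turn":[0,0,0]},{"fingers":0.1,"slide":[0.66,0.22,0],"turn":[0,0,0]},{"fingers":0.1,"slide":[0.88,0.29,0.05],"turn":[0,0,0]},{"fingers":0.1,"slide":[0.88,0.29,0.05],"turn":[0,0,0]}])

```text
time: 31.52
tcp_pos: [0.686, 0.2225, 0.157]
eef_rot: [-179.7, -0.3, 88.3]
force: [-2.6, 0.5, 0.0]
width: 0.552
finger_force: 0.0
```

```bash
python3 - <<'E'
from h import *
plan((.688,.213,.047,88))
E
```

```text
at [0.686  0.2225 0.157 ] [-179.66   -0.29   88.34] t 31.52 w 0.552 F [-2.6  0.5  0. ]
(0.688, 0.213, 0.047, 88) slide [-0.0669, 0.0192, 0.7326] turn [-0.0075, -0.0064, 0.0076]
```

Request:
arm_command(increments=[{"fingers":0.1,"slide":[-0.01,0.01,0.15],"turn":[0,0,0]},{"fingers":0.1,"slide":[-0.01,0.01,0.3],"turn":[0,0,0]},{"fingers":0.1,"slide":[-0.01,0.01,0.5],"turn":[0,0,0]},{"fingers":0.1,"slide":[-0.01,0.01,0.68],"turn":[0,0,0]},{"fingers":0.1,"slide":[-0.01,0.01,0.72],"turn":[0,0,0]}])

```text
time: 31.93
tcp_pos: [0.6865, 0.2092, 0.0454]
eef_rot: [-179.4, 0.2, 87.8]
force: [-0.7, -1.4, -0.8]
width: 0.552
finger_force: 0.0
```

Request:
arm_command(increments=[{"fingers":0.1,"slide":[0,-0.1,0],"turn":[0,0,0]},{"fingers":0.1,"slide":[0,-0.2,0],"turn":[0,0,0]},{"fingers":0.1,"slide":[0,-0.3,0],"turn":[0,0,0]},{"fingers":0.1,"slide":[0,-0.4,0],"turn":[0,0,0]}])

```text
time: 32.27
tcp_pos: [0.6305, 0.2138, 0.0532]
eef_rot: [180.0, -0.0, 87.7]
force: [2.0, -0.0, 1.1]
width: 0.548
finger_force: 0.5
```

```bash
python3 - <<'E'
from h import *
s=manip.state(); f=vision.grab_frame('wrist'); cv2.imwrite('pics/w10.png',f['image'][:,:,::-1]); plan((.59,.213,.047,88))
E
```

```text
at [0.6271 0.2146 0.0531] [-1.7987e+02  5.0000e-02  8.7870e+01] t 32.32 w 0.551 F [-1.9  1.9  0.3]
(0.59, 0.213, 0.047, 88) slide [-0.0198, -0.2464, 0.0415] turn [-0.003, 0.0012, -0.0028]
```

View pics/w10.png

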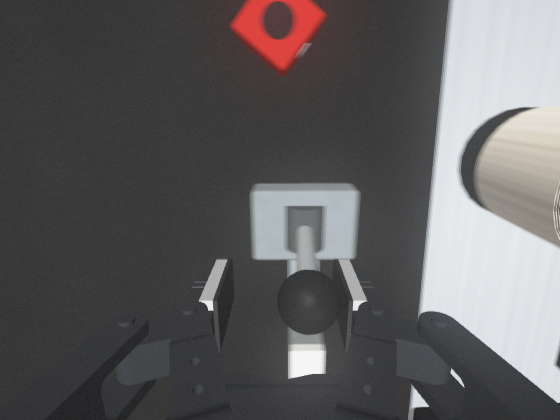

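The image shows the knob at (308, 302) against the right pad, nearly upright, so it is moving back. I keep going to the stop.

Request:
arm_command(increments=[{"fingers":0.1,"slide":[0,-0.08,0.01],"turn":[0,0,0]},{"fingers":0.1,"slide":[0,-0.16,0.03],"turn":[0,0,0]},{"fingers":0.1,"slide":[0,-0.22,0.03],"turn":[0,0,0]},{"fingers":0.1,"slide":[0,-0.25,0.03],"turn":[0,0,0]}])

```text
time: 32.65
tcp_pos: [0.5929, 0.2152, 0.0484]
eef_rot: [179.9, 0.0, 87.8]
force: [6.8, 0.0, -1.5]
width: 0.552
finger_force: 2.8
```

Request:
arm_command(increments=[{"fingers":0.1,"slide":[0,-0.03,0],"turn":[0,0,0]},{"fingers":0.1,"slide":[0,-0.06,0],"turn":[0,0,0]},{"fingers":0.1,"slide":[0,-0.06,0],"turn":[0,0,0]}])

```text
time: 32.9
tcp_pos: [0.5928, 0.2148, 0.0495]
eef_rot: [179.1, -0.2, 87.6]
force: [19.5, 3.8, -10.9]
width: 0.551
finger_force: 9.6
```

Request:
arm_command(increments=[{"fingers":0.3,"slide":[0,0.1,0],"turn":[0,0,0]},{"fingers":0.3,"slide":[0,0.1,0],"turn":[0,0,0]},{"fingers":0.3,"slide":[0,0.1,-0.15],"turn":[0,0,0]},{"fingers":0.3,"slide":[0,0.1,-0.4],"turn":[0,0,0]},{"fingers":0.3,"slide":[0,0.1,-0.65],"turn":[0,0,0]}])

```text
time: 33.32
tcp_pos: [0.5973, 0.2148, 0.1455]
eef_rot: [-179.7, 0.0, 87.8]
force: [0.8, 0.1, 0.3]
width: 0.65
finger_force: 0.0
```

Request:
arm_command(increments=[{"fingers":0.3,"slide":[0,-0.1,-0.2],"turn":[0,0,0]},{"fingers":0.3,"slide":[-0.2,-0.3,-0.4],"turn":[0,0,0]},{"fingers":0.3,"slide":[-0.4,-0.5,-0.5],"turn":[0,0,0]},{"fingers":0.3,"slide":[-0.6,-0.7,-0.5],"turn":[0,0,0]},{"fingers":0.3,"slide":[-0.6,-0.7,-0.5],"turn":[0,0,0]}])

```text
time: 33.73
tcp_pos: [0.488, 0.126, 0.2205]
eef_rot: [-179.9, 0.3, 87.5]
force: [1.1, -0.9, 1.0]
width: 0.651
finger_force: 0.0
```

```bash
python3 - <<'E'
from meas import *
f,A,P=meas(.45,.75,-.16,.26,((.08,.093),(.095,.125)),minpx=50)
for n in('top','scene'):
    f=vision.grab_frame(n); P=cloud(f); x,y,z=np.moveaxis(P,-1,0)
    for b,B in(((.43,.56,-.42,-.25,.04,.06),'ad'),((.58,.72,-.18,.24,.08,.125),'rail')):
        m=((x>b[0])&(x<b[1])&(y>b[2])&(y<b[3])&(z>b[4])&(z<b[5])).astype(np.uint8); k,l,st,c=cv2.connectedComponentsWithStats(m)
        print(n,B,[P[l==i].mean(0).round(3).tolist() for i in range(1,k) if st[i,4]>10])
print(manip.state()['force'])
E
```

```text
tcp [0.488  0.126  0.2205] [-179.89    0.26   87.54] w 0.651
(0.08, 0.093) 952 mean [0.6379 0.0852 0.0873] rect mm [639.1  84. ] [34.9 35.3] 63.1
(0.08, 0.093) 808 mean [ 0.6348 -0.0026  0.0871] rect mm [635.7  -4.1] [35.1 34.9] 2.4
(0.08, 0.093) 374 mean [ 0.6336 -0.1288  0.0876] rect mm [ 635.2 -127.1] [31.7 28.5] 89.9
(0.095, 0.125) 847 mean [0.5992 0.2144 0.1106] rect mm [601.3 214.6] [25.1 23.8] 87.2
top ad [[0.517, -0.345, 0.047], [0.492, -0.318, 0.048], [0.48, -0.28, 0.048]]
top rail [[0.64, 0.084, 0.087], [0.637, -0.004, 0.087], [0.634, -0.125, 0.087]]
scene ad [[0.496, -0.321, 0.046], [0.485, -0.283, 0.047], [0.521, -0.347, 0.047]]
scene rail [[0.637, -0.128, 0.086], [0.64, -0.006, 0.086], [0.643, 0.083, 0.086], [0.609, 0.213, 0.105]]
[0.08199949 0.22876514 0.78634946]
```

All in place; knob at the locked position.

```bash
python3 -c "
from plant import manip
print(manip.hand_in())"
```

```text
the job is handed in; nothing more can be done
None
```

I handed the job in at about 34 s on the robot's clock. By the last camera check, the three adaptor pins are in the tray, both 36 mm spacers lie flat and centred on the rail, the lever is back at locked and the master has not moved; hand-in printed no verdict.

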